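Charge the foot-blank magazine of the boring machine

ROBOT

A 6-joint arm with a two-finger parallel gripper is mounted at the origin on the work surface. World frame = base frame: x ahead of the robot, y to its left, z up, the work surface at z = 0. Lengths are in mm, angles in rad, forces in N, time in s.
With the tool pointing down it reaches from about 250 to 725 mm from the base axis. Payload 4 kg.
Tool frame: the origin (TCP) lies at the very end of the fingers, on their centre line; the grasp point (between the pads) lies 19 mm behind it (ctrl.hold_point_z is the distance from the TCP to the grasp point, in mm); z points along the fingers, y is the line along which they close (so a half turn about z gives the same grasp; the last joint's range is limited). The gripper opens to 85 mm and grips with 20 to 120 N. Pads are 22 mm wide; open, the fingers measure 114 mm over their backs; the gripper's body (76 mm by 85 mm) begins 54 mm behind the grasp point. The pads swing forward as they close: fully open they stand 13 mm farther back than shut.
Start: joints at [-1.222, 0.241, 0.005, 1.335, 0, 1.571], TCP at [170.883, -469.892, 199.606] pointing down, gripper open.
Joint ranges: [-2.72, 2.72], [-1.05, 1.87], [-1.09, 1.28], [-1.99, 2.15], [-1.42, 1.44], [-3.14, 3.14]. Speed limits (rad/s): [2.79, 2.79, 3.14, 3.14, 3.14, 3.14].

INTERFACE

Orientations are given as a rotation vector (axis times angle).
In Python, from workcell import ctrl, cams, job gives the robot as it stands.
- The arm moves only by the tool apply_moves, never from a script. Its arguments are lists of equal length, an entry for each row: "offset": the shift along the tool's x, y, z in mm, a list of three; "rotation": the turn, a rotation vector about the tool's x, y, z in degrees, a list of three; "grip": the opening, from 0 (shut) to 1 (fully open). In form: {"offset": [[x, y, z], ...], "rotation": [[rx, ry, rz], ...], "grip": [grip, ...]}. A call has 1 to 8 rows; each row is the pose to reach, as a shift and turn from the pose commanded when the call began, along the tool's axes at that moment; what a row does not reach only later rows make up. A row lasts 1/12 s, in which the tool goes at most 41.7 mm and 7.16 degrees, less where a joint would pass 70% of its speed; a pose out of reach is approached as far as the arm can. A call with a gripper value outside its range is refused whole. The fingers move at their own pace and stop on an object; "newtons" is the grip in N (left out, the last holds). Time passes only in rows, so rows that repeat a pose let the fingers close. It gives the time, the measured TCP pose, the force, the opening and the grip force at its end, in the units of the state.
- ctrl.read_state(): the state, without advancing time (a new reading comes with each control period).
- cams.read_camera(name): name is "side" or "top"; returns (picture, depth): 420x560x3 uint8, red, green, blue; 420x560 float32, mm along the optical axis (not along the pixel's ray), 0 where there is no reading.
- cams.calibration(name): a dict with "K" (3x3 intrinsics, pixels), "k1" (the pictures are not rectified: a ray, as slopes to the right and down, at radius r is drawn at 1 + k1 r^2 times it, then the intrinsics apply), "eye" and "orientation" of the camera in the world. Camera axes: x right, y down, z forward; pixel columns grow to the right and rows downward; lengths in mm; the calibration is good to about 2 mm. A picture is of the moment at which its call begins. calibration takes no time and is no camera call.
- job.hand_in(): hands the job in; it is judged then, once.
The state is a dict: "t": time; "q": joint angles; "qd": joint speeds; "joint_torque": joint torques, N m; "tool_pos": TCP position; "tool_rot": TCP orientation; "contact_force": force on the tool from outside, world axes, zero at the start; "wrist_torque": the same for the moment, N m; "width": finger opening in mm; "grip_force": force on a finger pad.
Only numpy, scipy, OpenCV 4.12 (cv2) and the standard library are available. Lean on these libraries where they do the work, as an engineer would, in place of code of your own. Each camera call takes 0.05 s, during which the arm holds its last target. There are 200 camera calls.

TASK

Get the foot-boring machine ready for the next batch: push the magazine's red-tabbed gate fully in, load every sound blank flat, one on another, down the clear tube, and when the last one is in pull the gate fully out so that the column drops into the feed nest. Put every blank with a dark knot into the scrap tote and hang the tote by its handle bar over both prongs of the hanger, with the knotty blanks in it. Leave the glue bottle, plane and hammer where they are.

Things in the scene. Friction and masses are not known exactly. Their poses are not given: they have to be found in the camera images.
- feeder: Fixed green bench machine that bores furniture feet, with a clear vertical tube magazine. Origin: on the bench, on the tube axis; at yaw 0 x points away from the robot, y left, z up. Boring head and column stand on its +y side, 150 mm and more from the tube axis, up to 500 mm high. On its -y side a low pusher, 75 mm high, reaches 105 mm from the axis.
- tube_mouth (a point): Centre of the tube's open top rim, on the tube axis, 270 mm above the bench; axes as feeder. Tube: 62 mm round bore, 7 mm wall, from 85 to 270 mm above the bench; its top 10 mm is an aluminium funnel, widening from 62 to 82 mm inside (about 95 mm outside). Two flat bars past its +x side (to 61 mm from the axis, below 240 mm) hold it.
- nest (a point): Centre of the feed nest's floor, on the tube axis under the gate, 30 mm above the bench; axes as feeder. The nest is a 64 mm square pocket, walls up to 76 mm above the bench.
- gate (a joint): Shut-off gate of the magazine: a 6 mm steel blade, top face 83 mm above the bench, sliding level along the feeder's x under the tube. 0 = fully in, tube closed; 0.070 m = fully out towards feeder -x (the robot side), tube open to the nest. Starts part or fully out. About 3 N friction; stays where left; hard stops at both ends.
- gate_grip (a point): Middle of the gate's red upright grip tab (14 mm along the feeder's x, 30 mm along its y, from 83 to 127 mm above the bench), 108 mm above the bench; moves with the gate. With the gate fully in it is 145 mm from the tube axis, on the feeder's -x side. Nothing stands over it.
- tote: Open plywood scrap tote, 190 mm (its x) by 120 mm (its y), walls 65 mm high, 6 mm thick, 0.3 to 0.5 kg. A handle bar runs along its y over the middle, between two blue uprights on the outside of the long walls (30 mm along x, 8 mm thick, 188 mm tall). Either side of the bar is an opening of about 80 by 108 mm. Origin: centre of its underside, z up.
- tote_bar (a point): Middle of the tote's round wooden handle bar (14 mm diameter, 120 mm free length along the tote's y), on its centreline, 175 mm above the tote's underside; axes as tote.
- hanger: Fixed steel hanger for the tote: a post 246 mm tall (20 by 50 mm; 100 mm wide plate near its top) on a foot plate 80 by 100 mm. Two 10 mm steel prongs, 72 mm apart (its y = -36 and +36 mm), reach out 165 mm from the post towards its -x (the robot side), sloping a little down to a low point, then turn up. Origin: foot of the post on the bench, z up.
- hook_seat (a point): Where the middle of the tote's bar lies when it hangs over both prongs, in their low point: halfway between them, 138 mm from the post (hanger -x), 225 mm above the bench; axes as hanger. The bar then runs along the hanger's y. The upturned prong tips are 24 mm in front of this point and end 23 mm higher.
- sound1: Sound bun-foot blank: a plain pale beech cylinder, 56 mm diameter, 45 mm high, 85 g, standing on end on the bench; may be absent. Its origin is the centre of its underside, z up the axis.
- sound2: Sound bun-foot blank: a plain pale beech cylinder, 56 mm diameter, 45 mm high, 85 g, standing on end on the bench; may be absent. Its origin is the centre of its underside, z up the axis.
- sound3: Sound bun-foot blank: a plain pale beech cylinder, 56 mm diameter, 45 mm high, 85 g, standing on end on the bench; may be absent. Its origin is the centre of its underside, z up the axis.
- sound4: Sound bun-foot blank: a plain pale beech cylinder, 56 mm diameter, 45 mm high, 85 g, standing on end on the bench; may be absent. Its origin is the centre of its underside, z up the axis.
- knotty1: Knotty bun-foot blank: the same pale beech cylinder (56 mm diameter, 45 mm high, 85 g, standing on end) but with a dark brown knot about 33 mm wide and a crack on its top face; may be absent. Its origin is the centre of its underside, z up the axis.
- knotty2: Knotty bun-foot blank: the same pale beech cylinder (56 mm diameter, 45 mm high, 85 g, standing on end) but with a dark brown knot about 33 mm wide and a crack on its top face; may be absent. Its origin is the centre of its underside, z up the axis.
- glue: Blue glue bottle with white cap, 60 mm diameter, 170 mm high, loose; a bystander. Origin: centre of its underside.
- plane: Small block plane, dark steel with wooden knob and wedge, 160 mm long, 50 mm wide, 60 mm high, loose; a bystander. Origin: centre of its underside.
- hammer: Hammer lying flat, 200 mm long, loose; a bystander. Origin near its middle, on the bench.
Not all that is in view belongs to the job. Leave any blue, pink or turquoise look-alike of the sound4 alone.

How it is judged:
By the outcome, as a careful person would: the job done as asked, in the order asked, and still so for the second after the job is handed in, with the robot touching nothing.
Of sound1, sound2, sound3, sound4 only 3 to 4 are there at a start; the rules pass over those that are not, and their reading is None.
Of knotty1, knotty2 only 1 to 2 are there at a start; the rules pass over those that are not, and their reading is None.
At some moment in a run one of sound1, sound2, sound3, sound4, knotty1, knotty2, tote may be knocked a few centimetres aside while the robot is not near it.
It also fails if it takes over 208 s, if anything falls off the work surface, if the arm or the gripper's body presses on something with over 40 N, if the wrist force passes 120 N, or if a joint passes its speed limit or range.

## Working session

There is one attempt and no reset: what is moved stays moved. The work goes in short steps, Python scripts to look and compute and a tool call to move; the robot and the scene stay as the last step left them, time stands still between calls to the robot, and variables do not carry over. Pictures are saved under pics/ and viewed, at most 17 in all, crops included, and the job is handed in when it is done.

Besides the shell and the picture viewer there is one more tool, called after "Emit:" as name(argument=value, ...), one argument or row to a line, values as JSON. apply_moves: Moves the arm, as the interface text tells. Its arguments: {"type":"object","properties":{"offset":{"type":"array"},"rotation":{"type":"array"},"grip":{"type":"array"},"newtons":{"type":"number"}},"required":["offset","rotation","grip"]}

```bash
mkdir -p pics; ls; cat > h.py <<'E'
import numpy as np, cv2
from workcell import ctrl, cams, job
from scipy.spatial.transform import Rotation as R
def snap(n,f):
    p,d=cams.read_camera(n); cv2.imwrite('pics/%s.png'%f,p[:,:,::-1]); np.save('pics/%s.npy'%f,d); return p,d
def rot(c):
    o=np.array(c['orientation'],float); return o if o.shape==(3,3) else R.from_rotvec(o).as_matrix()
def ray(n,u,v):
    c=cams.calibration(n);K=np.array(c['K']);k=c['k1']
    x=(u-K[0,2])/K[0,0];y=(v-K[1,2])/K[1,1]
    rd=np.hypot(x,y); r=rd
    for _ in range(20): r=rd/(1+k*r*r)
    s=r/np.where(rd==0,1,rd); return np.stack([x*s,y*s,np.ones_like(x*s)],-1)
def cloud(n,d):
    v,u=np.mgrid[0:420,0:560].astype(float); c=cams.calibration(n)
    return (ray(n,u,v)*d[...,None])@rot(c).T+np.array(c['eye'])
def proj(n,P):
    c=cams.calibration(n);q=(np.array(P)-c['eye'])@rot(c); x=q[...,:2]/q[...,2:]
    x=x*(1+c['k1']*(x**2).sum(-1,keepdims=True)); K=np.array(c['K']); return x*[K[0,0],K[1,1]]+[K[0,2],K[1,2]]
E
python3 - <<'E'
from h import *
for n in('top','side'):
    print(cams.calibration(n)); snap(n,n+'0')
s=ctrl.read_state(); print(s)
E
```

```text
pics
{'K': array([[436.30999236,   0.        , 279.25845423],
       [  0.        , 436.30999236, 214.44640899],
       [  0.        ,   0.        ,   1.        ]]), 'k1': -0.10846712993991109, 'eye': array([ 483.17428205,  -59.95988265, 1207.27174957]), 'orientation': array([-2.14489547,  2.19473532, -0.05229052])}
{'K': array([[527.75983426,   0.        , 266.9214619 ],
       [  0.        , 527.75983426, 206.74556009],
       [  0.        ,   0.        ,   1.        ]]), 'k1': -0.060004125180097956, 'eye': array([-258.99632979,  705.0957105 ,  952.19034242]), 'orientation': array([-1.04755007,  2.28614228, -1.1898119 ])}
{'t': 0.1, 'q': array([-1.22200225e+00,  2.41347064e-01,  3.88525267e-03,  1.33521231e+00,
       -1.60944618e-05,  1.57080032e+00]), 'qd': array([-0.00141005, -0.00129337,  0.00415003, -0.00132321, -0.00068295,
        0.00077379]), 'joint_torque': array([ 4.61517629e-04, -3.73138976e+01,  2.53009540e+01,  1.08172712e-02,
       -2.49853053e-05,  4.76871620e-06]), 'tool_pos': array([ 170.66627257, -469.31431523,  198.80737231]), 'tool_rot': array([-3.09212143e+00, -5.44784862e-01,  5.36391888e-04]), 'contact_force': array([-0.2395482 , -0.10205657,  0.26557899]), 'wrist_torque': array([-0.04803663, -0.04138962,  0.02584917]), 'grip_force': 0.0, 'width': 85.5434533158581}
```

View pics/top0.png

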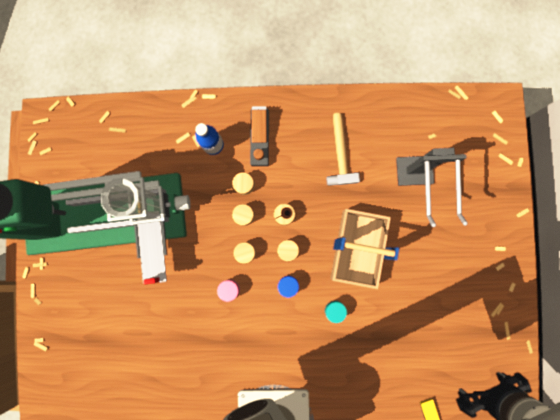

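View pics/side0.png

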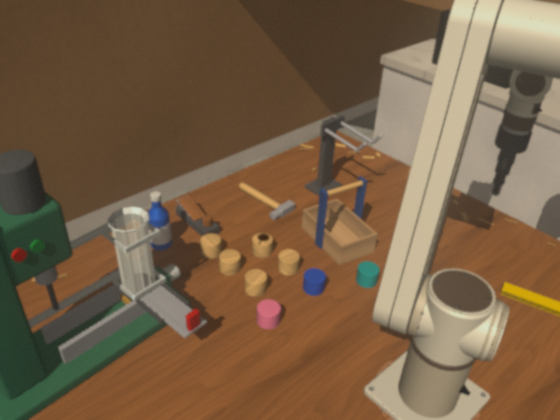

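The top view shows four pale blanks without knots at (243,183), (242,214), (244,253) and (288,251), and a knotty one at (285,214). Look-alikes: pink (228,291), blue (288,286) and turquoise (336,312). The tube mouth is at about (122,197), the red gate tab at (151,281), the tote bar at (370,250) and the hanger prongs at (430,190) and (461,185). Next I measure and check one crop.

```bash
python3 - <<'E'
from h import *
im=cv2.imread('pics/top0.png'); cv2.imwrite('pics/crop0.png',cv2.resize(im[160:330,60:380],None,fx=2.5,fy=2.5,interpolation=cv2.INTER_CUBIC))
np.set_printoptions(precision=1,suppress=True)
hsv=cv2.cvtColor(im,cv2.COLOR_BGR2HSV)
for n in ('top','side'):
    P=cloud(n,np.load('pics/%s0.npy'%n)); img=cv2.imread('pics/%s0.png'%n)
    if n=='top':
        T=P
        for u,v in [(243,183),(242,214),(244,253),(288,251),(285,214),(228,291),(288,286),(336,312)]:
            s=P[v-20:v+21,u-20:u+21].reshape(-1,3); c=P[v,u]
            s=s[(abs(s[:,2]-c[2])<6)]; s=s[np.hypot(*(s-c)[:,:2].T)<38]
            (a,b),r=cv2.minEnclosingCircle(s[:,:2].astype(np.float32)); print('top',(u,v),s.mean(0),len(s),(a,b),r)
    else:
        for u,v in [(211,240),(230,256),(256,277),(289,256),(262,238)]:
            s=P[v-20:v+21,u-20:u+21].reshape(-1,3); c=P[v,u]
            s=s[(abs(s[:,2]-c[2])<5)]; s=s[np.hypot(*(s-c)[:,:2].T)<38]; print('side',(u,v),s.mean(0),len(s))
    h=cv2.cvtColor(img,cv2.COLOR_BGR2HSV)
    red=((h[...,0]<6)|(h[...,0]>174))&(h[...,1]>190)&(h[...,2]>90)
    m=red&(P[...,2]>80)&(P[...,2]<150)&(P[...,0]<480)&(P[...,1]<320); print(n,'red',m.sum(),P[m].mean(0) if m.any() else '', P[m].min(0),P[m].max(0))
    # bar: wood at z 160..200 near tote
    q=P[(P[...,2]>150)&(P[...,2]<200)&(P[...,1]<-150)&(P[...,1]>-420)&(P[...,0]>330)&(P[...,0]<560)]
    if n=='top' or 1:
        c=q.mean(0); w,V=np.linalg.eigh(np.cov((q-c)[:,:2].T)); t=(q-c)[:,:2]@V[:,1]; print(n,'bar',c,len(q),V[:,1],t.min(),t.max(),np.percentile(q[:,2],[5,50,95]), 'mid',c[:2]+V[:,1]*(t.min()+t.max())/2)
for u,v in [(108,183),(122,178),(140,200),(122,216),(104,200),(151,281),(150,255),(340,246),(396,253),(370,250),(427,160),(432,220),(460,160),(464,220),(430,200),(461,200),(445,153)]: print((u,v),T[v,u])
E
```

```text
top (243, 183) [659.6  67.2  44.6] 330 (660.0800170898438, 67.23369598388672) 27.87521743774414
top (242, 214) [574.   69.   44.9] 309 (574.2393188476562, 69.3746109008789) 27.690492630004883
top (244, 253) [471.9  66.7  45.2] 319 (471.8055114746094, 67.15696716308594) 27.66714096069336
top (288, 251) [475.5 -50.1  45.2] 327 (475.45843505859375, -49.88493728637695) 27.69657325744629
top (285, 214) [572.7 -42.5  44.3] 302 (572.8272705078125, -42.39064407348633) 27.800750732421875
top (228, 291) [371.5 113.1  45.1] 300 (371.5533447265625, 113.49609375) 27.54234504699707
top (288, 286) [378.8 -48.6  44.5] 343 (378.51812744140625, -48.404998779296875) 27.846019744873047
top (336, 312) [ 309.7 -172.2   45.9] 270 (309.7082214355469, -172.0458221435547) 27.914215087890625
top red 54 [405.8 295.7 125. ] [400.  285.4 103.9] [412.8 309.4 131.2]
top bar [ 474.6 -244.3  181.1] 432 [0.2 1. ] -66.1340171438818 69.9113422743221 [167.7 181.5 189.6] mid [ 475.  -242.4]
side (211, 240) [661.3  71.7  46.3] 184
side (230, 256) [574.6  73.9  45.8] 249
side (256, 277) [472.2  72.4  45.5] 289
side (289, 256) [475.7 -44.6  45.4] 257
side (262, 238) [573.2 -37.   46. ] 211
side red 103 [402.5 305.7 119.7] [397.4 287.8  95.7] [412.6 316.5 131.2]
side bar [ 475.1 -235.   175.4] 410 [0.2 1. ] -74.84352261142806 67.20025185222653 [153.3 178.7 188.3] mid [ 474.3 -238.7]
(108, 183) [634.1 346.5 267.4]
(122, 178) [643.9 312.9 270.1]
(140, 200) [596.6 280.4 243.7]
(122, 216) [559.2 312.9 268.2]
(104, 200) [596.4 356.4 265.1]
(151, 281) [405.6 293.1 128.4]
(150, 255) [470.  310.2  82.7]
(340, 246) [ 483.3 -175.2  168.3]
(396, 253) [ 463.7 -303.5  187.2]
(370, 250) [ 472.2 -244.   180.5]
(427, 160) [ 670.1 -368.2  247.8]
(432, 220) [ 535.9 -375.4  238.8]
(460, 160) [ 673.8 -454.3  221.9]
(464, 220) [ 534.  -448.3  240. ]
(430, 200) [ 582.4 -378.1  223.2]
(461, 200) [ 602.9 -538.8    0.7]
(445, 153) [ 685.7 -410.9  246.2]
```

View pics/crop0.png

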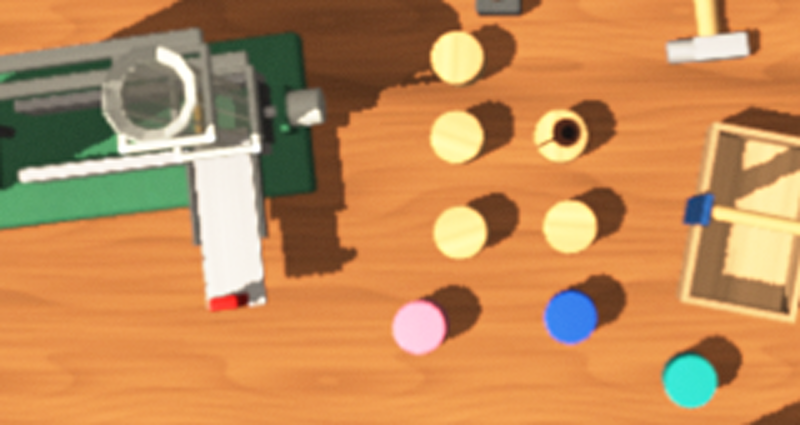

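The crop confirms it: four sound blanks, one knotty blank (knot at crop (567,132)), and three coloured look-alikes to leave. Next, the geometry of the feeder, tote and hanger.

```bash
python3 - <<'E'
from h import *
np.set_printoptions(precision=1,suppress=True)
def circ(q):
    A=np.c_[2*q[:,:2],np.ones(len(q))]; x=np.linalg.lstsq(A,(q[:,:2]**2).sum(1),rcond=None)[0]; return x[:2],np.sqrt(x[2]+x[:2]@x[:2])
for n in('top','side'):
    P=cloud(n,np.load('pics/%s0.npy'%n)).reshape(-1,3)
    q=P[(P[:,2]>261)&(P[:,2]<280)&(abs(P[:,0]-601)<70)&(abs(P[:,1]-316)<70)]
    c,r=circ(q); d=np.hypot(*(q[:,:2]-c).T); q2=q[abs(d-r)<12]; print(n,'rim',len(q),circ(q2),cv2.minEnclosingCircle(q2[:,:2].astype(np.float32)),np.percentile(q2[:,2],[5,50,95]))
    q=P[(P[:,2]>79)&(P[:,2]<88)&(P[:,0]<530)&(P[:,0]>380)&(P[:,1]>250)&(P[:,1]<360)]
    print('blade',len(q)); 
    if len(q)>20: print(cv2.minAreaRect(q[:,:2].astype(np.float32)))
    q=P[(P[:,2]>205)&(P[:,2]<262)&(P[:,0]<670)&(P[:,0]>500)&(P[:,1]<-340)&(P[:,1]>-480)]
    for lo,hi in((-410,-340),(-480,-410)):
        s=q[(q[:,1]>lo)&(q[:,1]<hi)]
        if len(s)<10: print('few',len(s));continue
        f=np.polyfit(s[:,0],s[:,1],1); i=s[:,0].argsort(); s=s[i]
        print('prong',len(s),f*[1000,1],np.polyval(f,[540,600]),s[:,0].min(),[ (round(float(b[:,0].mean())),round(float(np.median(b[:,2])))) for b in np.array_split(s,8)])
    q=P[(P[:,2]>235)&(P[:,2]<262)&(P[:,0]>655)&(P[:,0]<720)&(P[:,1]<-320)&(P[:,1]>-500)]; print('post',len(q),cv2.minAreaRect(q[:,:2].astype(np.float32)) if len(q)>5 else '')
    q=P[(P[:,2]>57)&(P[:,2]<73)&(P[:,0]>340)&(P[:,0]<600)&(P[:,1]<-130)&(P[:,1]>-360)]; print('tote',len(q),cv2.minAreaRect(q[:,:2].astype(np.float32)))
E
```

```text
top rim 545 (array([600.7, 318.2]), np.float64(38.85347678223464)) ((601.220703125, 318.54339599609375), 45.50420379638672) [261.9 266.9 271.7]
blade 1178
((466.09344482421875, 304.9689636230469), (133.26995849609375, 79.02252197265625), 5.694835662841797)
prong 315 [  25.8 -389.1] [-375.2 -373.6] 522.0020100622345 [(531, 241), (551, 219), (572, 220), (590, 223), (608, 224), (627, 227), (648, 230), (665, 232)]
prong 312 [  21.9 -457.7] [-445.9 -444.6] 522.5147865400645 [(531, 244), (548, 221), (568, 220), (587, 222), (605, 224), (623, 227), (641, 229), (662, 232)]
post 416 ((682.1058959960938, -406.09814453125), (37.113609313964844, 97.07171630859375), 8.261870384216309)
tote 571 ((475.61956787109375, -240.59197998046875), (131.9032440185547, 191.06053161621094), 78.03833770751953)
side rim 471 (array([600.9, 321.3]), np.float64(39.03218319786664)) ((601.9024658203125, 320.29248046875), 45.356327056884766) [261.5 267.7 272.1]
blade 1253
((465.4434814453125, 307.38018798828125), (136.51492309570312, 81.06328582763672), 5.593042850494385)
prong 170 [  18.2 -381. ] [-371.2 -370.1] 523.1557959756033 [(530, 241), (544, 220), (561, 219), (580, 222), (600, 224), (620, 225), (640, 229), (661, 232)]
prong 159 [   9.7 -447.8] [-442.6 -442. ] 519.880636099931 [(529, 241), (546, 220), (564, 219), (584, 220), (601, 224), (621, 226), (641, 229), (662, 230)]
post 180 ((682.850830078125, -403.92236328125), (41.75869369506836, 103.44168853759766), 10.124614715576172)
tote 628 ((477.60595703125, -239.99681091308594), (144.4103240966797, 198.0070343017578), 77.45416259765625)
```

Emit:
apply_moves(
  offset=[
    [161,-214,-33],
    [161,-214,-33],
    [161,-214,-33],
    [161,-214,-33],
    [161,-214,-33],
    [161,-214,-33],
    [161,-214,-33],
    [161,-214,-33],
  ],
  rotation=[
    [0,0,-54],
    [0,0,-54],
    [0,0,-54],
    [0,0,-54],
    [0,0,-54],
    [0,0,-54],
    [0,0,-54],
    [0,0,-54],
  ],
  grip=[1,1,1,1,1,1,1,1],
)

```text
t: 0.77
tool_pos: [249.4, -210.4, 233.1]
tool_rot: [-2.499, -1.904, -0.002]
contact_force: [0.2, -1.5, -0.0]
width: 85.5
grip_force: 0.0
```

Emit:
apply_moves(
  offset=[
    [267,0,-33],
    [267,0,-33],
    [267,0,-33],
    [267,0,-33],
    [267,0,-33],
    [267,0,-33],
    [267,0,-33],
    [267,0,-33],
  ],
  rotation=[
    [0,0,-55],
    [0,0,-55],
    [0,0,-55],
    [0,0,-55],
    [0,0,-55],
    [0,0,-55],
    [0,0,-55],
    [0,0,-55],
  ],
  grip=[1,1,1,1,1,1,1,1],
)

```text
t: 1.43
tool_pos: [323.6, 46.3, 265.8]
tool_rot: [1.335, 2.844, 0.002]
contact_force: [0.6, -0.2, -0.8]
width: 85.3
grip_force: 0.0
```

Emit:
apply_moves(
  offset=[
    [161,214,-33],
    [161,214,-33],
    [161,214,-33],
    [161,214,-33],
    [161,214,-33],
    [161,214,-33],
    [161,214,-33],
    [161,214,-33],
  ],
  rotation=[
    [0,0,-56.7],
    [0,0,-56.7],
    [0,0,-56.7],
    [0,0,-56.7],
    [0,0,-56.7],
    [0,0,-56.7],
    [0,0,-56.7],
    [0,0,-56.7],
  ],
  grip=[1,1,1,1,1,1,1,1],
)

```text
t: 2.1
tool_pos: [388.3, 306.8, 297.3]
tool_rot: [0.172, -3.136, -0.001]
contact_force: [-0.9, -1.2, 0.9]
width: 85.1
grip_force: 0.0
```

Emit:
apply_moves(
  offset=[
    [-15,-10,0],
    [-15,-10,40],
    [-15,-10,80],
    [-15,-10,120],
    [-15,-10,160],
    [-15,-10,200],
    [-15,-10,200],
    [-15,-10,200],
  ],
  rotation=[
    [0,0,0.6],
    [0,0,0.6],
    [0,0,0.6],
    [0,0,0.6],
    [0,0,0.6],
    [0,0,0.6],
    [0,0,0.6],
    [0,0,0.6],
  ],
  grip=[1,1,1,1,1,1,1,1],
)

```text
t: 2.77
tool_pos: [401.6, 292.7, 96.8]
tool_rot: [0.139, -3.133, 0.006]
contact_force: [1.2, 0.7, 0.9]
width: 85.5
grip_force: 0.0
```

Emit:
apply_moves(
  offset=[
    [0,0,0],
    [0,0,0],
    [0,0,0],
    [0,0,0],
    [0,0,0],
    [0,0,0],
    [0,0,0],
    [0,0,0],
  ],
  rotation=[
    [0,0,0],
    [0,0,0],
    [0,0,0],
    [0,0,0],
    [0,0,0],
    [0,0,0],
    [0,0,0],
    [0,0,0],
  ],
  grip=[0.2,0.2,0.2,0.2,0.2,0.2,0.2,0.2],
  newtons=40,
)

```text
t: 3.43
tool_pos: [403.7, 294.2, 98.8]
tool_rot: [-0.139, 3.138, 0.0]
contact_force: [-0.2, -0.5, -0.7]
width: 17.4
grip_force: 0.0
```

```bash
python3 - <<'E'
from h import *
a,_=snap('side','s1'); b,_=snap('top','t1')
i=cv2.imread('pics/s1.png')[230:380,100:300]; j=cv2.imread('pics/t1.png')[180:330,80:280]
cv2.imwrite('pics/c1.png',cv2.resize(np.hstack([i,j]),None,fx=2,fy=2,interpolation=cv2.INTER_CUBIC))
E
```

```text
(no output)
```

View pics/c1.png

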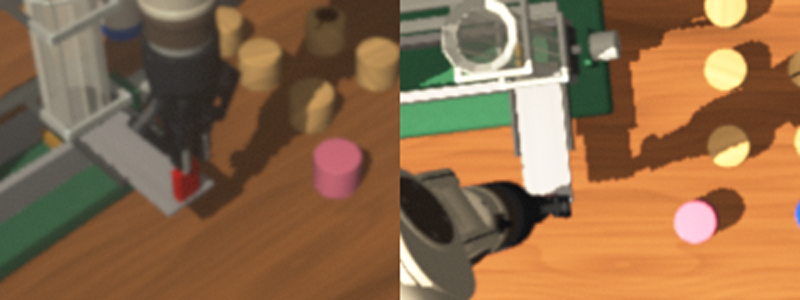

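```bash
python3 - <<'E'
from h import *
np.set_printoptions(precision=1,suppress=True)
s=ctrl.read_state(); print(s['width'],s['grip_force'],s['tool_pos'])
for n,f in(('side','s1'),('side','side0'),('top','t1')):
    P=cloud(n,np.load('pics/%s.npy'%f)); h=cv2.cvtColor(cv2.imread('pics/%s.png'%f),cv2.COLOR_BGR2HSV)
    red=((h[...,0]<6)|(h[...,0]>174))&(h[...,1]>170)&(h[...,2]>70)
    m=red&(P[...,2]>80)&(P[...,2]<150)&(P[...,0]<480)&(P[...,1]<350); print(f,'red',m.sum(),P[m].mean(0),P[m].min(0),P[m].max(0),np.argwhere(m).mean(0))
P=cloud('side',np.load('pics/s1.npy'))
for v in range(300,335,4): print(v,[tuple(np.round(P[v,u]).astype(int)) for u in(183,189,195,201)])
E
```

```text
17.273246032350198 0.0 [403.6 294.2  98.6]
s1 red 124 [400.8 307.7 110.2] [396.5 289.   92.4] [408.9 317.7 128.3] [321.4 191.9]
side0 red 185 [401.8 304.4 115.5] [396.7 287.4  91.8] [415.4 317.2 131.2] [318.7 192.8]<stdin>:7: RuntimeWarning: Mean of empty slice.
  ret = um.true_divide(
Traceback (most recent call last):
ValueError: zero-size array to reduction operation minimum which has no identity
```

```bash
python3 - <<'E'
import cv2,numpy as np
i=cv2.imread('pics/s1.png')[250:350,140:250]; j=cv2.imread('pics/side0.png')[250:350,140:250]
cv2.imwrite('pics/c2.png',cv2.resize(np.hstack([i,j]),None,fx=3.6,fy=3.6,interpolation=cv2.INTER_CUBIC))
E
```

```text
(no output)
```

View pics/c2.png

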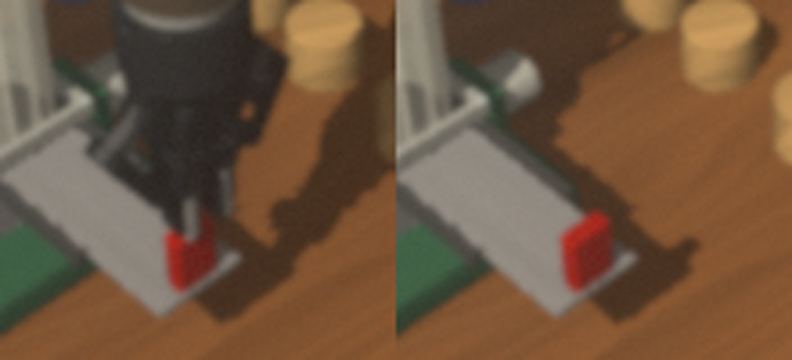

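The crop shows the finger tips at c2 (190,225) and (228,190) next to the red tab at (190,255). I'll check the depth there.

```bash
python3 - <<'E'
from h import *
P=cloud('side',np.load('pics/s1.npy')); im=cv2.imread('pics/s1.png')
for v in range(292,332,3): print(v,[(tuple(np.round(P[v,u]).astype(int).tolist()),im[v,u].tolist()) for u in(187,190,193,196,199,203)])
print(proj('side',[[403.6,294.2,98.6],[403.6,303,98.6],[403.6,285,98.6]]))
E
```

```text
292 [((399, 314, 201), [44, 49, 52]), ((390, 313, 208), [39, 43, 48]), ((384, 309, 210), [39, 41, 47]), ((413, 284, 172), [38, 43, 50]), ((404, 282, 178), [34, 38, 45]), ((393, 280, 185), [30, 37, 44])]
295 [((396, 316, 197), [46, 48, 53]), ((387, 315, 203), [43, 47, 51]), ((384, 310, 202), [38, 44, 49]), ((409, 288, 169), [31, 37, 43]), ((402, 285, 172), [33, 36, 44]), ((392, 281, 177), [43, 45, 53])]
298 [((401, 314, 183), [37, 41, 46]), ((387, 315, 195), [40, 44, 49]), ((392, 306, 185), [34, 40, 48]), ((412, 286, 157), [37, 42, 48]), ((399, 287, 167), [34, 38, 44]), ((397, 279, 164), [66, 71, 79])]
301 [((395, 318, 183), [42, 44, 49]), ((391, 314, 183), [40, 42, 47]), ((389, 308, 180), [37, 42, 50]), ((407, 290, 154), [33, 39, 46]), ((399, 287, 159), [33, 39, 44]), ((396, 280, 157), [64, 71, 77])]
304 [((397, 318, 172), [36, 38, 44]), ((392, 314, 174), [43, 45, 51]), ((389, 309, 172), [51, 58, 62]), ((412, 287, 140), [34, 40, 45]), ((401, 286, 148), [36, 42, 49]), ((394, 282, 150), [64, 70, 77])]
307 [((400, 317, 160), [36, 40, 45]), ((395, 313, 162), [52, 57, 62]), ((394, 306, 15
[... 1130 characters left out ...]
 128])]
325 [((408, 316, 99), [53, 59, 145]), ((401, 313, 103), [28, 38, 132]), ((398, 307, 101), [29, 36, 107]), ((400, 299, 94), [37, 44, 104]), ((400, 292, 89), [80, 87, 112]), ((403, 279, 76), [63, 73, 84])]
328 [((407, 318, 92), [78, 85, 149]), ((399, 315, 96), [32, 39, 138]), ((401, 306, 88), [50, 57, 111]), ((401, 299, 83), [80, 87, 107]), ((402, 291, 76), [58, 68, 82]), ((454, 247, -1), [35, 51, 71])]
331 [((406, 319, 84), [119, 127, 141]), ((401, 315, 86), [90, 98, 141]), ((399, 308, 83), [79, 86, 100]), ((458, 265, -1), [44, 55, 74]), ((452, 260, 1), [33, 49, 71]), ((446, 253, 0), [32, 49, 70])]
[[196.69674006 321.3143548 ]
 [193.29923352 323.32571794]
 [200.21953633 319.22828177]]
```

```bash
python3 - <<'E'
from h import *
np.set_printoptions(precision=0,suppress=True)
P=cloud('side',np.load('pics/side0.npy'))
q=P[(P[...,2]>120)&(abs(P[...,0]-171)<90)&(abs(P[...,1]+470)<90)]; print(len(q),np.percentile(q[:,2],[0,2,5,10])); print(q[q[:,2].argsort()[:12]])
P=cloud('side',np.load('pics/s1.npy'))
im=cv2.cvtColor(cv2.imread('pics/s1.png'),cv2.COLOR_BGR2HSV)
m=(im[...,1]<110)&(P[...,2]>100)&(abs(P[...,0]-404)<30)&(abs(P[...,1]-294)<40)
q=P[m]; print(q[q[:,2].argsort()[:15]])
print(ctrl.hold_point_z, [a for a in dir(ctrl) if a[0]!='_'])
E
```

```text
3415 [243. 262. 298. 330.]
[[ 192. -508.  243.]
 [ 185. -510.  244.]
 [ 151. -428.  244.]
 [ 182. -511.  244.]
 [ 152. -425.  244.]
 [ 158. -424.  245.]
 [ 149. -427.  245.]
 [ 178. -506.  245.]
 [ 159. -421.  246.]
 [ 164. -421.  246.]
 [ 154. -426.  246.]
 [ 160. -418.  246.]]
[[397. 304. 127.]
 [406. 285. 128.]
 [408. 285. 129.]
 [396. 309. 131.]
 [398. 285. 132.]
 [396. 279. 132.]
 [410. 287. 132.]
 [413. 287. 132.]
 [400. 286. 133.]
 [397. 308. 134.]
 [393. 309. 134.]
 [410. 286. 135.]
 [395. 279. 136.]
 [393. 286. 136.]
 [400. 286. 136.]]
18.700000000000003 ['IKError', 'hold_point_z', 'read_state']
```

The real fingertips stand about 30 mm higher than the reported TCP: both the start picture and this one agree. So I open and go 34 mm lower.

Emit:
apply_moves(
  offset=[
    [0,0,0],
    [0,0,0],
    [0,0,0],
    [0,6,0],
    [0,6,10],
    [0,6,20],
    [0,6,34],
    [0,6,34],
  ],
  rotation=[
    [0,0,0],
    [0,0,0],
    [0,0,0],
    [0,0,0],
    [0,0,0],
    [0,0,0],
    [0,0,0],
    [0,0,0],
  ],
  grip=[0.8,0.8,0.8,0.8,0.8,0.8,0.8,0.8],
)

```text
t: 4.2
tool_pos: [400.9, 298.5, 61.1]
tool_rot: [0.139, -3.133, 0.006]
contact_force: [-0.8, -0.1, 0.1]
width: 68.3
grip_force: 0.0
```

Emit:
apply_moves(
  offset=[
    [0,0,0],
    [0,0,0],
    [0,0,0],
    [0,0,0],
    [0,0,0],
    [0,0,0],
    [0,0,0],
    [0,0,0],
  ],
  rotation=[
    [0,0,0],
    [0,0,0],
    [0,0,0],
    [0,0,0],
    [0,0,0],
    [0,0,0],
    [0,0,0],
    [0,0,0],
  ],
  grip=[0.1,0.1,0.1,0.1,0.1,0.1,0.1,0.1],
  newtons=40,
)

```text
t: 4.87
tool_pos: [403.6, 300.3, 65.2]
tool_rot: [-0.139, 3.137, 0.001]
contact_force: [-0.3, -1.5, 5.4]
width: 29.6
grip_force: 40.5
```

Emit:
apply_moves(
  offset=[
    [-10,0,0],
    [-20,0,0],
    [-30,0,0],
    [-40,0,0],
    [-46,0,0],
    [-48,0,0],
    [-49,0,0],
    [-50,0,0],
  ],
  rotation=[
    [0,0,0],
    [0,0,0],
    [0,0,0],
    [0,0,0],
    [0,0,0],
    [0,0,0],
    [0,0,0],
    [0,0,0],
  ],
  grip=[0.1,0.1,0.1,0.1,0.1,0.1,0.1,0.1],
)

```text
t: 5.53
tool_pos: [452.8, 305.1, 65.2]
tool_rot: [0.14, -3.138, -0.002]
contact_force: [-3.3, 0.1, 6.0]
width: 29.4
grip_force: 40.8
```

Emit:
apply_moves(
  offset=[
    [-1,0,0],
    [-1,0,0],
    [-2,0,0],
    [-2,0,0],
    [-3,0,0],
    [-3,0,0],
  ],
  rotation=[
    [0,0,0],
    [0,0,0],
    [0,0,0],
    [0,0,0],
    [0,0,0],
    [0,0,0],
  ],
  grip=[0.1,0.1,0.1,0.1,0.1,0.1],
)

```text
t: 6.03
tool_pos: [454.1, 305.2, 65.2]
tool_rot: [0.141, -3.135, -0.002]
contact_force: [-7.1, -0.0, 8.4]
width: 29.7
grip_force: 41.1
```

Emit:
apply_moves(
  offset=[
    [-1,0,0],
    [-2,0,0],
    [-3,0,0],
    [-3,0,0],
  ],
  rotation=[
    [0,0,0],
    [0,0,0],
    [0,0,0],
    [0,0,0],
  ],
  grip=[0.1,0.1,0.1,0.1],
)

```text
t: 6.37
tool_pos: [453.9, 305.2, 65.2]
tool_rot: [0.142, -3.129, -0.001]
contact_force: [-15.1, -0.8, 14.2]
width: 29.5
grip_force: 41.8
```

Emit:
apply_moves(
  offset=[
    [5,0,0],
    [5,0,0],
    [5,0,0],
    [5,0,0],
    [5,0,-30],
    [5,0,-70],
    [5,0,-80],
    [5,0,-80],
  ],
  rotation=[
    [0,0,0],
    [0,0,0],
    [0,0,0],
    [0,0,0],
    [0,0,0],
    [0,0,0],
    [0,0,5.2],
    [0,0,5.2],
  ],
  grip=[0.1,0.8,0.8,0.8,0.8,1,1,1],
)

```text
t: 7.03
tool_pos: [456.8, 306.3, 148.6]
tool_rot: [0.007, 3.135, 0.007]
contact_force: [0.3, -0.1, -0.6]
width: 85.5
grip_force: 0.0
```

Emit:
apply_moves(
  offset=[
    [-15,-40,0],
    [-15,-80,0],
    [-15,-120,20],
    [-15,-160,40],
    [-15,-200,60],
    [-15,-237,79],
    [-15,-237,79],
    [-15,-237,79],
  ],
  rotation=[
    [0,0,0],
    [0,0,0],
    [0,0,0],
    [0,0,0],
    [0,0,0],
    [0,0,0],
    [0,0,0],
    [0,0,0],
  ],
  grip=[1,1,1,1,1,1,1,1],
)

```text
t: 7.7
tool_pos: [465.8, 64.9, 62.8]
tool_rot: [-0.009, -3.135, 0.002]
contact_force: [0.8, 0.0, -0.5]
width: 85.0
grip_force: 0.0
```

```bash
python3 - <<'E'
from h import *
np.set_printoptions(precision=0,suppress=True)
st=ctrl.read_state(); p=st['tool_pos']; print(p,st['tool_rot'])
_,d=snap('side','s2'); P=cloud('side',d)
q=P[(P[...,2]>52)&(P[...,2]<140)&(np.hypot(P[...,0]-p[0],P[...,1]-p[1])<75)]
for s in(1,-1):
    k=q[(q[:,1]-p[1])*s>20]; print(len(k),k[k[:,2].argsort()[:6]])
cv2.imwrite('pics/c3.png',cv2.resize(cv2.imread('pics/s2.png')[180:330,170:330],None,fx=3,fy=3))
E
```

```text
[466.  65.  63.] [-0. -3.  0.]
74 [[462. 116. 110.]
 [457. 114. 112.]
 [463. 115. 112.]
 [458. 116. 113.]
 [469. 119. 114.]
 [462. 119. 115.]]
84 [[473.  23. 108.]
 [466.  20. 108.]
 [459.  16. 110.]
 [460.  25. 111.]
 [458.  24. 112.]
 [457.  22. 112.]]
```

View pics/c3.png

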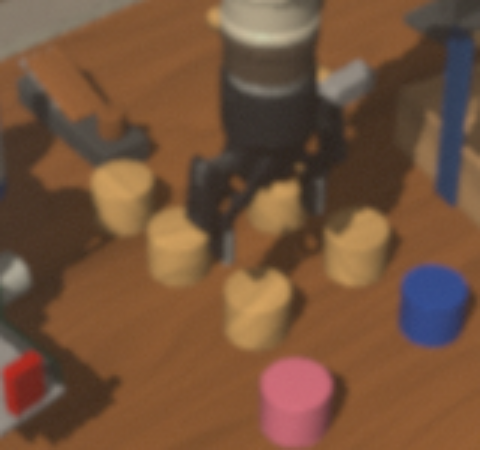

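Emit:
apply_moves(
  offset=[
    [-6,4,20],
    [-6,4,45],
    [-6,4,70],
    [-6,4,81],
    [-6,4,81],
    [-6,4,81],
  ],
  rotation=[
    [0,0,0],
    [0,0,0],
    [0,0,0],
    [0,0,0],
    [0,0,0],
    [0,0,0],
  ],
  grip=[1,1,1,1,1,1],
)

```text
t: 8.25
tool_pos: [474.7, 73.1, -15.4]
tool_rot: [0.001, -3.141, -0.001]
contact_force: [-0.1, -0.8, 0.5]
width: 85.4
grip_force: 0.0
```

Emit:
apply_moves(
  offset=[
    [0,0,0],
    [0,0,0],
    [0,0,0],
    [0,0,0],
    [0,0,0],
    [0,0,0],
  ],
  rotation=[
    [0,0,0],
    [0,0,0],
    [0,0,0],
    [0,0,0],
    [0,0,0],
    [0,0,0],
  ],
  grip=[0.3,0.3,0.3,0.3,0.3,0.3],
  newtons=30,
)

```text
t: 8.75
tool_pos: [476.1, 72.0, -13.8]
tool_rot: [0.003, 3.138, 0.001]
contact_force: [-0.6, -0.2, 6.6]
width: 55.1
grip_force: 31.8
```

Emit:
apply_moves(
  offset=[
    [0,0,-20],
    [0,0,-60],
    [0,0,-100],
    [0,0,-140],
    [0,0,-180],
    [0,0,-220],
    [0,0,-260],
    [0,0,-285],
  ],
  rotation=[
    [0,0,0],
    [0,0,0],
    [0,0,0],
    [0,0,0],
    [0,0,0],
    [0,0,0],
    [0,0,0],
    [0,0,0],
  ],
  grip=[0.3,0.3,0.3,0.3,0.3,0.3,0.3,0.3],
)

```text
t: 9.42
tool_pos: [475.5, 71.8, 274.7]
tool_rot: [0.003, 3.135, 0.002]
contact_force: [0.4, -0.4, -0.2]
width: 55.0
grip_force: 32.3
```

Emit:
apply_moves(
  offset=[
    [-18,35,0],
    [-36,70,0],
    [-55,105,0],
    [-73,140,0],
    [-91,175,0],
    [-109,210,0],
    [-128,248,0],
    [-128,248,0],
  ],
  rotation=[
    [0,0,0],
    [0,0,0],
    [0,0,0],
    [0,0,0],
    [0,0,0],
    [0,0,0],
    [0,0,0],
    [0,0,0],
  ],
  grip=[0.3,0.3,0.3,0.3,0.3,0.3,0.3,0.3],
)

```text
t: 10.08
tool_pos: [605.0, 326.6, 262.4]
tool_rot: [0.006, -3.136, -0.0]
contact_force: [-0.4, -0.4, -4.2]
width: 55.1
grip_force: 32.5
```

Emit:
apply_moves(
  offset=[
    [0,0,0],
    [0,0,0],
    [0,0,0],
    [0,0,0],
  ],
  rotation=[
    [0,0,0],
    [0,0,0],
    [0,0,0],
    [0,0,0],
  ],
  grip=[0.3,0.3,0.3,0.3],
)

```text
t: 10.42
tool_pos: [602.7, 317.9, 271.9]
tool_rot: [0.006, 3.14, 0.002]
contact_force: [0.5, 0.2, -0.5]
width: 55.3
grip_force: 32.5
```

```bash
python3 - <<'E'
from h import *
snap('side','s3'); snap('top','t3'); i=cv2.imread('pics/s3.png')[130:320,60:230]; j=cv2.imread('pics/t3.png')[130:320,60:230]
cv2.imwrite('pics/c4.png',cv2.resize(np.hstack([i,j]),None,fx=2.3,fy=2.3,interpolation=cv2.INTER_CUBIC))
s=ctrl.read_state(); print(s['tool_pos'],s['tool_rot'],s['q'],s['width'])
E
```

```text
[602.83560229 318.04168168 272.0071743 ] [5.60951659e-03 3.13909441e+00 1.96425661e-03] [ 4.85494517e-01  6.42983203e-01  8.10407359e-01  1.73543201e+00
 -6.12917539e-05  4.89068399e-01] 54.96287465881623
```

View pics/c4.png

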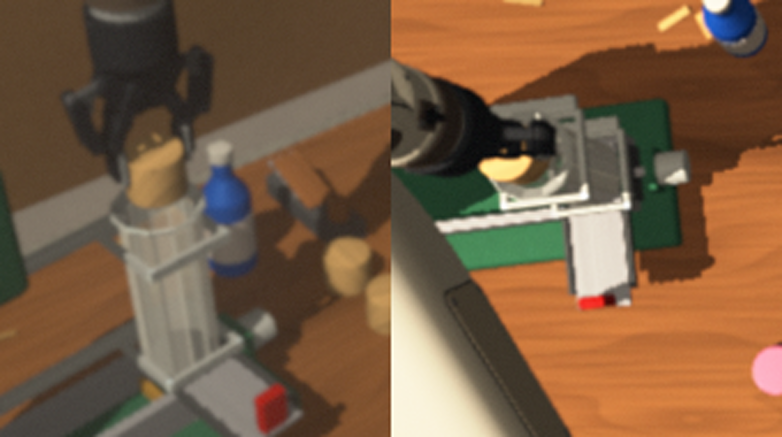

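The blank hangs just over the funnel (c4 (158,170)) and looks roughly centred. Now I measure its offset against the rim in the same camera.

```bash
cat >> h.py <<'E'
def blankfit(f,n='side',zlo=278,zhi=330,c=(601,321)):
    from scipy.optimize import least_squares
    P=cloud(n,np.load('pics/%s.npy'%f)); h=cv2.cvtColor(cv2.imread('pics/%s.png'%f),cv2.COLOR_BGR2HSV)
    m=(h[...,0]>8)&(h[...,0]<28)&(h[...,1]>90)&(P[...,2]>zlo)&(P[...,2]<zhi)&(np.hypot(P[...,0]-c[0],P[...,1]-c[1])<50)
    q=P[m]; zt=np.percentile(q[:,2],97); s=q[q[:,2]<zt-6]
    r=least_squares(lambda x:np.hypot(s[:,0]-x[0],s[:,1]-x[1])-28,c,loss='soft_l1'); return r.x,len(s),np.percentile(q[:,2],[2,50,98])
E
python3 - <<'E'
from h import *
print(blankfit('s3'))
E
```

```text
(array([601.06706785, 318.58668469]), 341, array([289.18828583, 310.93388882, 329.78136869]))
```

Emit:
apply_moves(
  offset=[
    [0,2,4],
    [0,2,8],
    [0,2,12],
    [0,2,16],
    [0,2,20],
    [0,2,24],
    [0,2,27],
    [0,2,27],
  ],
  rotation=[
    [0,0,0],
    [0,0,0],
    [0,0,0],
    [0,0,0],
    [0,0,0],
    [0,0,0],
    [0,0,0],
    [0,0,0],
  ],
  grip=[0.3,0.3,0.3,0.3,0.3,0.3,0.3,0.3],
)

```text
t: 11.18
tool_pos: [602.6, 321.2, 241.4]
tool_rot: [-0.003, -3.14, 0.001]
contact_force: [0.1, -0.1, -0.6]
width: 54.9
grip_force: 32.5
```

Emit:
apply_moves(
  offset=[
    [0,0,0],
    [0,0,0],
    [0,0,0],
    [0,0,0],
    [0,0,0],
    [0,0,0],
    [0,0,-20],
    [0,0,-40],
  ],
  rotation=[
    [0,0,0],
    [0,0,0],
    [0,0,0],
    [0,0,0],
    [0,0,0],
    [0,0,0],
    [0,0,0],
    [0,0,0],
  ],
  grip=[0.3,0.3,1,1,1,1,1,1],
)

```text
t: 11.85
tool_pos: [602.0, 320.9, 281.4]
tool_rot: [-0.003, -3.138, 0.003]
contact_force: [0.8, 0.9, 1.4]
width: 85.1
grip_force: 0.0
```

```bash
python3 - <<'E'
from h import *
snap('side','s4'); i=cv2.imread('pics/s4.png')[150:340,60:330]
cv2.imwrite('pics/c5.png',cv2.resize(i,None,fx=2.6,fy=2.6,interpolation=cv2.INTER_CUBIC))
E
```

```text
(no output)
```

View pics/c5.png

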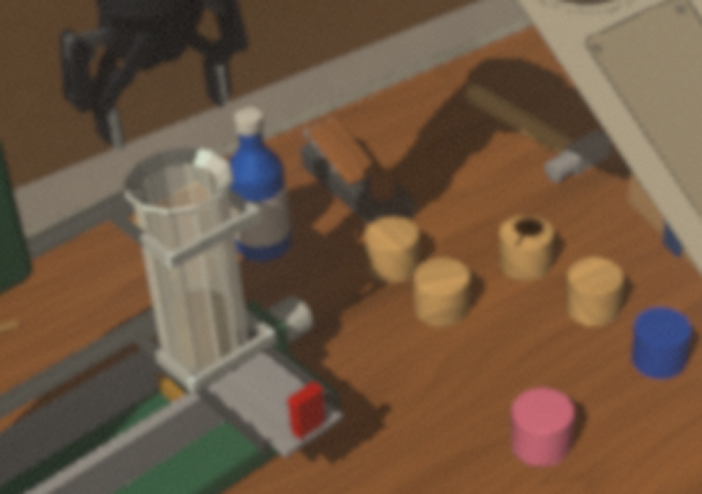

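The blank dropped to the tube bottom (c5 (205,310)), with the tube otherwise clear and the other blanks still in place. On to the next at (576,71).

Emit:
apply_moves(
  offset=[
    [4,-38,0],
    [9,-77,0],
    [13,-116,30],
    [17,-153,60],
    [21,-190,90],
    [25,-225,120],
    [26,-245,150],
    [26,-249,170],
  ],
  rotation=[
    [0,0,0],
    [0,0,0],
    [0,0,0],
    [0,0,0],
    [0,0,0],
    [0,0,0],
    [0,0,0],
    [0,0,0],
  ],
  grip=[1,1,1,1,1,1,1,1],
)

```text
t: 12.57
tool_pos: [576.7, 69.5, 112.9]
tool_rot: [0.007, 3.138, -0.001]
contact_force: [0.4, 0.7, -0.2]
width: 85.6
grip_force: 0.0
```

Emit:
apply_moves(
  offset=[
    [0,0,20],
    [0,0,45],
    [0,0,75],
    [0,0,100],
    [0,0,115],
    [0,0,123],
    [0,0,125],
    [0,0,125],
  ],
  rotation=[
    [0,0,0],
    [0,0,0],
    [0,0,0],
    [0,0,0],
    [0,0,0],
    [0,0,0],
    [0,0,0],
    [0,0,0],
  ],
  grip=[1,1,1,1,1,1,1,1],
)

```text
t: 13.23
tool_pos: [576.7, 72.5, -12.3]
tool_rot: [0.003, 3.141, 0.0]
contact_force: [0.2, 0.2, 1.1]
width: 85.3
grip_force: 0.0
```

Emit:
apply_moves(
  offset=[
    [0,0,0],
    [0,0,0],
    [0,0,0],
    [0,0,0],
    [0,0,0],
    [0,0,0],
  ],
  rotation=[
    [0,0,0],
    [0,0,0],
    [0,0,0],
    [0,0,0],
    [0,0,0],
    [0,0,0],
  ],
  grip=[0.3,0.3,0.3,0.3,0.3,0.3],
)

```text
t: 13.73
tool_pos: [578.0, 72.5, -10.5]
tool_rot: [0.003, 3.138, 0.0]
contact_force: [0.0, -2.2, 5.9]
width: 54.8
grip_force: 32.3
```

Emit:
apply_moves(
  offset=[
    [0,0,-20],
    [0,0,-60],
    [0,0,-100],
    [0,0,-140],
    [0,0,-180],
    [0,0,-220],
    [0,0,-260],
    [0,0,-290],
  ],
  rotation=[
    [0,0,0],
    [0,0,0],
    [0,0,0],
    [0,0,0],
    [0,0,0],
    [0,0,0],
    [0,0,0],
    [0,0,0],
  ],
  grip=[0.3,0.3,0.3,0.3,0.3,0.3,0.3,0.3],
)

```text
t: 14.4
tool_pos: [576.8, 72.6, 281.8]
tool_rot: [0.003, 3.137, 0.001]
contact_force: [1.3, 0.5, -0.7]
width: 54.8
grip_force: 32.1
```

Emit:
apply_moves(
  offset=[
    [-4,38,0],
    [-8,77,0],
    [-12,115,0],
    [-16,153,0],
    [-20,190,0],
    [-24,225,0],
    [-25,243,0],
    [-25,248,0],
  ],
  rotation=[
    [0,0,0],
    [0,0,0],
    [0,0,0],
    [0,0,0],
    [0,0,0],
    [0,0,0],
    [0,0,0],
    [0,0,0],
  ],
  grip=[0.3,0.3,0.3,0.3,0.3,0.3,0.3,0.3],
)

```text
t: 15.07
tool_pos: [601.0, 324.4, 275.9]
tool_rot: [0.004, -3.14, -0.0]
contact_force: [0.1, -0.6, -1.3]
width: 54.8
grip_force: 32.2
```

Emit:
apply_moves(
  offset=[
    [0,0,0],
    [0,0,0],
    [0,0,0],
    [0,0,0],
  ],
  rotation=[
    [0,0,0],
    [0,0,0],
    [0,0,0],
    [0,0,0],
  ],
  grip=[0.3,0.3,0.3,0.3],
)

```text
t: 15.4
tool_pos: [602.3, 318.6, 278.3]
tool_rot: [0.007, 3.141, -0.0]
contact_force: [-0.3, 0.0, -0.0]
width: 54.6
grip_force: 32.2
```

```bash
python3 - <<'E'
from h import *
snap('side','s5'); print(blankfit('s5'),ctrl.read_state()['tool_pos'])
E
```

```text
(array([601.28647335, 319.01318173]), 309, array([292.22084311, 310.73022315, 329.40963285])) [602.31716764 318.74075519 278.39078246]
```

Emit:
apply_moves(
  offset=[
    [0,2,5],
    [0,2,10],
    [0,2,15],
    [0,2,20],
    [0,2,25],
    [0,2,28],
    [0,2,30],
    [0,2,30],
  ],
  rotation=[
    [0,0,0],
    [0,0,0],
    [0,0,0],
    [0,0,0],
    [0,0,0],
    [0,0,0],
    [0,0,0],
    [0,0,0],
  ],
  grip=[0.3,0.3,0.3,0.3,0.3,0.3,0.3,0.3],
)

```text
t: 16.12
tool_pos: [601.9, 322.0, 247.0]
tool_rot: [-0.003, -3.141, 0.001]
contact_force: [1.0, -0.6, -0.9]
width: 54.6
grip_force: 32.1
```

Emit:
apply_moves(
  offset=[
    [0,0,0],
    [0,0,0],
    [0,0,0],
    [0,0,0],
    [0,0,0],
    [0,0,0],
    [0,0,-15],
    [0,0,-30],
  ],
  rotation=[
    [0,0,0],
    [0,0,0],
    [0,0,0],
    [0,0,0],
    [0,0,0],
    [0,0,0],
    [0,0,0],
    [0,0,0],
  ],
  grip=[0.3,0.3,1,1,1,1,1,1],
)

```text
t: 16.78
tool_pos: [601.3, 322.2, 276.9]
tool_rot: [-0.003, -3.139, 0.002]
contact_force: [1.1, 0.3, 1.3]
width: 85.4
grip_force: 0.0
```

```bash
cat >> h.py <<'E'
def check(f):
    np.set_printoptions(precision=1,suppress=True)
    _,d=snap('top',f+'t'); _,e=snap('side',f+'s')
    for n,d in(('top',d),('side',e)):
        P=cloud(n,d); h=cv2.cvtColor(cv2.imread('pics/%s%s.png'%(f,n[0])),cv2.COLOR_BGR2HSV)
        m=((h[...,0]>8)&(h[...,0]<28)&(h[...,1]>90)&(h[...,2]>90)&(P[...,2]>38)&(P[...,2]<52)&(P[...,1]<130)&(P[...,1]>-130)&(P[...,0]>300)&(P[...,0]<760)).astype(np.uint8)
        k,l,st,ce=cv2.connectedComponentsWithStats(m)
        print(n,[(P[l==i].mean(0)[:2].tolist(),int(st[i,4])) for i in range(1,k) if st[i,4]>80])
E
python3 - <<'E'
from h import *
check('k2'); print(ctrl.read_state()['tool_pos'])
E
```

```text
top [([659.9536276723289, 67.1893446045474], 329), ([571.5032094458988, -41.04907629829711], 265), ([475.28415690544824, -50.20992990353371], 341)]
side [([658.8924321089432, 72.47936509339294], 242), ([570.7952489572465, -33.69906954648746], 194), ([475.08618434544184, -43.87808385431811], 269)]
[602.9 323.1 280.7]
```

Emit:
apply_moves(
  offset=[
    [-9,-38,0],
    [-18,-77,0],
    [-27,-115,0],
    [-36,-153,30],
    [-46,-190,60],
    [-54,-225,100],
    [-59,-245,130],
    [-59,-250,160],
  ],
  rotation=[
    [0,0,0],
    [0,0,0],
    [0,0,0],
    [0,0,0],
    [0,0,0],
    [0,0,0],
    [0,0,0],
    [0,0,0],
  ],
  grip=[1,1,1,1,1,1,1,1],
)

```text
t: 17.55
tool_pos: [661.3, 71.9, 125.0]
tool_rot: [0.008, 3.138, -0.001]
contact_force: [1.2, 1.0, -1.6]
width: 85.1
grip_force: 0.0
```

Emit:
apply_moves(
  offset=[
    [0,0,20],
    [0,0,50],
    [0,0,80],
    [0,0,105],
    [0,0,120],
    [0,0,128],
    [0,0,132],
    [0,0,132],
  ],
  rotation=[
    [0,0,0],
    [0,0,0],
    [0,0,0],
    [0,0,0],
    [0,0,0],
    [0,0,0],
    [0,0,0],
    [0,0,0],
  ],
  grip=[1,1,1,1,1,1,1,1],
)

```text
t: 18.22
tool_pos: [659.5, 75.2, -7.6]
tool_rot: [-0.003, -3.14, 0.0]
contact_force: [-0.4, -0.3, 0.4]
width: 85.4
grip_force: 0.0
```

Emit:
apply_moves(
  offset=[
    [0,0,0],
    [0,0,0],
    [0,0,0],
    [0,0,0],
    [0,0,0],
    [0,0,0],
  ],
  rotation=[
    [0,0,0],
    [0,0,0],
    [0,0,0],
    [0,0,0],
    [0,0,0],
    [0,0,0],
  ],
  grip=[0.3,0.3,0.3,0.3,0.3,0.3],
)

```text
t: 18.72
tool_pos: [661.7, 75.2, -4.6]
tool_rot: [0.003, 3.138, 0.0]
contact_force: [-0.1, -0.7, 6.7]
width: 54.5
grip_force: 32.3
```

Emit:
apply_moves(
  offset=[
    [0,0,-20],
    [0,0,-60],
    [0,0,-100],
    [0,0,-140],
    [0,0,-180],
    [0,0,-220],
    [0,0,-260],
    [0,0,-286],
  ],
  rotation=[
    [0,0,0],
    [0,0,0],
    [0,0,0],
    [0,0,0],
    [0,0,0],
    [0,0,0],
    [0,0,0],
    [0,0,0],
  ],
  grip=[0.3,0.3,0.3,0.3,0.3,0.3,0.3,0.3],
)

```text
t: 19.38
tool_pos: [660.5, 75.5, 284.5]
tool_rot: [0.003, 3.136, 0.002]
contact_force: [1.1, 0.7, -0.4]
width: 54.8
grip_force: 32.1
```

Emit:
apply_moves(
  offset=[
    [9,38,0],
    [18,77,0],
    [27,115,0],
    [36,153,0],
    [46,190,0],
    [54,225,0],
    [60,243,0],
    [60,246,0],
  ],
  rotation=[
    [0,0,0],
    [0,0,0],
    [0,0,0],
    [0,0,0],
    [0,0,0],
    [0,0,0],
    [0,0,0],
    [0,0,0],
  ],
  grip=[0.3,0.3,0.3,0.3,0.3,0.3,0.3,0.3],
)

```text
t: 20.05
tool_pos: [598.1, 326.2, 278.5]
tool_rot: [0.007, -3.14, -0.002]
contact_force: [0.5, -0.1, -1.8]
width: 54.6
grip_force: 32.1
```

Emit:
apply_moves(
  offset=[
    [0,0,0],
    [0,0,0],
    [0,0,0],
    [0,0,0],
  ],
  rotation=[
    [0,0,0],
    [0,0,0],
    [0,0,0],
    [0,0,0],
  ],
  grip=[0.3,0.3,0.3,0.3],
)

```text
t: 20.38
tool_pos: [601.2, 319.6, 279.4]
tool_rot: [0.007, 3.141, -0.0]
contact_force: [0.6, -0.1, -1.3]
width: 54.3
grip_force: 32.1
```

```bash
python3 - <<'E'
from h import *
snap('side','s6'); print(blankfit('s6'),ctrl.read_state()['tool_pos'])
E
```

```text
(array([602.87325914, 320.26684268]), 369, array([288.04359318, 315.35386438, 329.87644341])) [601.13184905 319.70112918 279.41525845]
```

Emit:
apply_moves(
  offset=[
    [1.5,1,4],
    [1.5,1,8],
    [1.5,1,12],
    [1.5,1,16],
    [1.5,1,20],
    [1.5,1,23],
    [1.5,1,25],
    [1.5,1,25],
  ],
  rotation=[
    [0,0,0],
    [0,0,0],
    [0,0,0],
    [0,0,0],
    [0,0,0],
    [0,0,0],
    [0,0,0],
    [0,0,0],
  ],
  grip=[0.3,0.3,0.3,0.3,0.3,0.3,0.3,0.3],
)

```text
t: 21.1
tool_pos: [599.3, 322.1, 254.4]
tool_rot: [0.003, 3.141, -0.0]
contact_force: [1.0, -0.8, -0.7]
width: 54.9
grip_force: 32.2
```

Emit:
apply_moves(
  offset=[
    [0,0,0],
    [0,0,0],
    [0,0,0],
    [0,0,0],
    [0,0,0],
    [0,0,0],
    [0,0,-15],
    [0,0,-30],
  ],
  rotation=[
    [0,0,0],
    [0,0,0],
    [0,0,0],
    [0,0,0],
    [0,0,0],
    [0,0,0],
    [0,0,0],
    [0,0,0],
  ],
  grip=[0.3,0.3,1,1,1,1,1,1],
)

```text
t: 21.77
tool_pos: [598.2, 322.1, 283.2]
tool_rot: [-0.003, -3.139, 0.002]
contact_force: [-0.1, 0.2, 0.8]
width: 84.9
grip_force: 0.0
```

```bash
python3 - <<'E'
from h import *
check('k3'); print(ctrl.read_state()['tool_pos'])
i=cv2.imread('pics/k3s.png')[120:340,60:200];j=cv2.imread('pics/k3t.png')[130:350,60:200]
cv2.imwrite('pics/c6.png',cv2.resize(np.hstack([i,j]),None,fx=2.6,fy=2.6,interpolation=cv2.INTER_CUBIC))
E
```

```text
top [([571.4386049049853, -41.12370059808521], 266), ([475.2013501154953, -50.21549051079925], 340)]
side [([570.891169460638, -33.874215711156765], 193), ([474.98019905412883, -43.86850308490409], 274)]
[599.8 322.9 287. ]
```

View pics/c6.png

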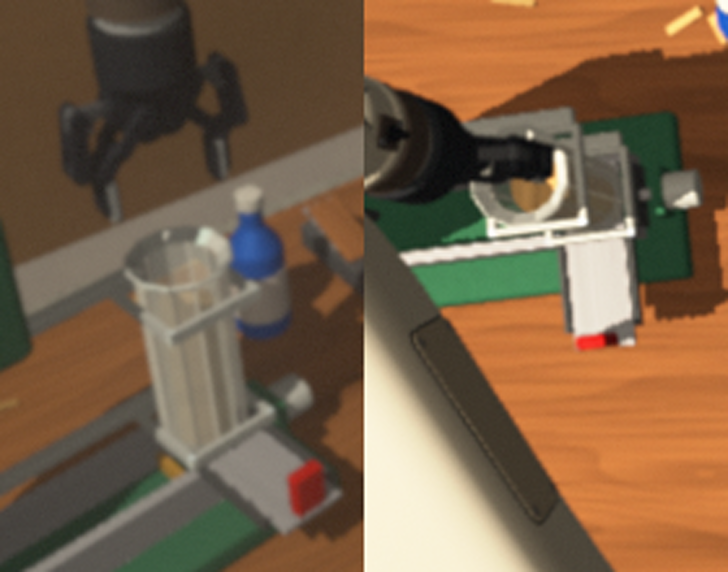

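Three are stacked in the tube. Now the fourth sound blank at about (477,-46).

Emit:
apply_moves(
  offset=[
    [12,-36,0],
    [24,-73,0],
    [36,-110,0],
    [48,-147,20],
    [60,-182,40],
    [72,-217,60],
    [84,-252,80],
    [96,-287,100],
  ],
  rotation=[
    [0,0,0],
    [0,0,0],
    [0,0,0],
    [0,0,0],
    [0,0,0],
    [0,0,0],
    [0,0,0],
    [0,0,0],
  ],
  grip=[1,1,1,1,1,1,1,1],
)

```text
t: 22.53
tool_pos: [501.9, 37.1, 184.5]
tool_rot: [0.002, 3.141, 0.0]
contact_force: [0.7, -0.4, 0.1]
width: 85.4
grip_force: 0.0
```

Emit:
apply_moves(
  offset=[
    [10,-30,20],
    [20,-60,45],
    [25,-76,70],
    [26,-80,90],
    [26,-80,110],
    [26,-80,120],
    [26,-80,120],
    [26,-80,120],
  ],
  rotation=[
    [0,0,0],
    [0,0,0],
    [0,0,0],
    [0,0,0],
    [0,0,0],
    [0,0,0],
    [0,0,0],
    [0,0,0],
  ],
  grip=[1,1,1,1,1,1,1,1],
)

```text
t: 23.2
tool_pos: [476.3, -41.4, 65.2]
tool_rot: [-0.003, -3.14, -0.0]
contact_force: [0.8, 0.6, 0.0]
width: 85.5
grip_force: 0.0
```

Now down to -13 and close.

Emit:
apply_moves(
  offset=[
    [-1,-4,20],
    [-1,-4,40],
    [-1,-4,58],
    [-1,-4,70],
    [-1,-4,77],
    [-1,-4,79],
    [-1,-4,79],
  ],
  rotation=[
    [0,0,0],
    [0,0,0],
    [0,0,0],
    [0,0,0],
    [0,0,0],
    [0,0,0],
    [0,0,0],
  ],
  grip=[1,1,1,1,1,1,1],
)

```text
t: 23.78
tool_pos: [478.8, -45.3, -12.7]
tool_rot: [0.003, 3.141, -0.0]
contact_force: [0.1, 0.2, -0.2]
width: 85.5
grip_force: 0.0
```

Emit:
apply_moves(
  offset=[
    [0,0,0],
    [0,0,0],
    [0,0,0],
    [0,0,0],
    [0,0,0],
    [0,0,0],
  ],
  rotation=[
    [0,0,0],
    [0,0,0],
    [0,0,0],
    [0,0,0],
    [0,0,0],
    [0,0,0],
  ],
  grip=[0.3,0.3,0.3,0.3,0.3,0.3],
)

```text
t: 24.28
tool_pos: [479.4, -45.8, -11.8]
tool_rot: [0.003, 3.139, -0.001]
contact_force: [-1.4, -0.4, 6.1]
width: 55.0
grip_force: 31.4
```

Emit:
apply_moves(
  offset=[
    [0,0,-20],
    [0,0,-60],
    [0,0,-100],
    [0,0,-140],
    [0,0,-180],
    [0,0,-220],
    [0,0,-260],
    [0,0,-290],
  ],
  rotation=[
    [0,0,0],
    [0,0,0],
    [0,0,0],
    [0,0,0],
    [0,0,0],
    [0,0,0],
    [0,0,0],
    [0,0,0],
  ],
  grip=[0.3,0.3,0.3,0.3,0.3,0.3,0.3,0.3],
)

```text
t: 24.95
tool_pos: [478.7, -45.4, 280.9]
tool_rot: [0.003, 3.137, -0.0]
contact_force: [0.7, -0.7, -1.0]
width: 55.1
grip_force: 32.3
```

Emit:
apply_moves(
  offset=[
    [-12,36,0],
    [-24,73,0],
    [-36,110,0],
    [-48,147,0],
    [-60,182,0],
    [-72,217,0],
    [-84,252,0],
    [-96,287,0],
  ],
  rotation=[
    [0,0,0],
    [0,0,0],
    [0,0,0],
    [0,0,0],
    [0,0,0],
    [0,0,0],
    [0,0,0],
    [0,0,0],
  ],
  grip=[0.3,0.3,0.3,0.3,0.3,0.3,0.3,0.3],
)

```text
t: 25.62
tool_pos: [574.9, 243.2, 277.0]
tool_rot: [-0.003, -3.142, -0.0]
contact_force: [0.6, -0.3, -0.7]
width: 55.0
grip_force: 32.5
```

Emit:
apply_moves(
  offset=[
    [-11,34,0],
    [-20,60,0],
    [-26,75,0],
    [-27,79,0],
    [-27,79,0],
    [-27,79,0],
    [-27,79,0],
    [-27,79,0],
  ],
  rotation=[
    [0,0,0],
    [0,0,0],
    [0,0,0],
    [0,0,0],
    [0,0,0],
    [0,0,0],
    [0,0,0],
    [0,0,0],
  ],
  grip=[0.3,0.3,0.3,0.3,0.3,0.3,0.3,0.3],
)

```text
t: 26.28
tool_pos: [602.0, 318.9, 277.8]
tool_rot: [0.006, 3.141, 0.0]
contact_force: [-0.2, -0.5, -0.6]
width: 55.0
grip_force: 32.5
```

```bash
python3 - <<'E'
from h import *
snap('side','s7'); print(blankfit('s7'),ctrl.read_state()['tool_pos'])
E
```

```text
(array([600.59778186, 319.31331761]), 296, array([292.55157298, 311.20041389, 329.17064527])) [602.07748376 318.9449609  277.9140553 ]
```

Emit:
apply_moves(
  offset=[
    [-0.5,1.5,5],
    [-0.5,1.5,10],
    [-0.5,1.5,15],
    [-0.5,1.5,20],
    [-0.5,1.5,25],
    [-0.5,1.5,29],
    [-0.5,1.5,31],
    [-0.5,1.5,31],
  ],
  rotation=[
    [0,0,0],
    [0,0,0],
    [0,0,0],
    [0,0,0],
    [0,0,0],
    [0,0,0],
    [0,0,0],
    [0,0,0],
  ],
  grip=[0.3,0.3,0.3,0.3,0.3,0.3,0.3,0.3],
)

```text
t: 27.0
tool_pos: [602.2, 321.6, 245.0]
tool_rot: [-0.003, -3.14, 0.001]
contact_force: [0.9, -0.8, -1.0]
width: 54.9
grip_force: 32.5
```

Emit:
apply_moves(
  offset=[
    [0,0,0],
    [0,0,0],
    [0,0,0],
    [0,0,0],
    [0,0,0],
    [0,0,0],
    [0,0,-15],
    [0,0,-40],
  ],
  rotation=[
    [0,0,0],
    [0,0,0],
    [0,0,0],
    [0,0,0],
    [0,0,0],
    [0,0,0],
    [0,0,0],
    [0,0,0],
  ],
  grip=[0.3,0.3,1,1,1,1,1,1],
)

```text
t: 27.67
tool_pos: [601.2, 321.1, 283.0]
tool_rot: [-0.003, -3.135, 0.005]
contact_force: [1.1, 0.5, -0.6]
width: 85.3
grip_force: 0.0
```

```bash
python3 - <<'E'
from h import *
check('k4'); print(ctrl.read_state()['tool_pos'])
for n in 'st':
    N={'s':'side','t':'top'}[n]; P=cloud(N,np.load('pics/k4%s.npy'%n)); q=P[(np.hypot(P[...,0]-601,P[...,1]-320)<22)&(P[...,2]<300)]; print(N,len(q),np.percentile(q[:,2],[5,25,50,75,95]) if len(q) else '')
E
```

```text
top [([571.3699580880439, -41.16958340069915], 267)]
side [([570.458485092517, -33.839251208481066], 198)]
[603.8 322.5 290.5]
side 197 [261.4 262.8 263.8 264.8 265.7]
top 144 [259.9 261.2 262.5 263.5 265.6]
```

All four are loaded, with the column top at z = 263 mm as expected for four flat blanks. Now pull the gate.

Emit:
apply_moves(
  offset=[
    [35,-4,0],
    [75,-8,0],
    [112,-12,0],
    [138,-16,0],
    [147,-16,30],
    [147,-16,60],
    [147,-16,95],
    [147,-16,125],
  ],
  rotation=[
    [0,0,0],
    [0,0,0],
    [0,0,0],
    [0,0,-5.2],
    [0,0,-5.2],
    [0,0,-5.2],
    [0,0,-5.2],
    [0,0,-5.2],
  ],
  grip=[1,1,1,1,0.8,0.8,0.8,0.8],
)

```text
t: 28.43
tool_pos: [454.7, 305.9, 159.5]
tool_rot: [-0.14, 3.138, 0.001]
contact_force: [0.2, 0.2, -1.0]
width: 68.4
grip_force: 0.0
```

Emit:
apply_moves(
  offset=[
    [0,0,25],
    [0,0,50],
    [0,0,70],
    [0,0,85],
    [0,0,93],
    [0,0,96],
    [0,0,96],
    [0,0,96],
  ],
  rotation=[
    [0,0,0],
    [0,0,0],
    [0,0,0],
    [0,0,0],
    [0,0,0],
    [0,0,0],
    [0,0,0],
    [0,0,0],
  ],
  grip=[0.8,0.8,0.8,0.8,0.8,0.8,0.8,0.8],
)

```text
t: 29.1
tool_pos: [456.1, 306.5, 65.8]
tool_rot: [-0.139, 3.137, 0.001]
contact_force: [0.3, -0.0, -0.3]
width: 68.3
grip_force: 0.0
```

Emit:
apply_moves(
  offset=[
    [0,0,0],
    [0,0,0],
    [0,0,0],
    [0,0,0],
    [0,0,0],
    [0,0,0],
    [0,0,0],
  ],
  rotation=[
    [0,0,0],
    [0,0,0],
    [0,0,0],
    [0,0,0],
    [0,0,0],
    [0,0,0],
    [0,0,0],
  ],
  grip=[0.1,0.1,0.1,0.1,0.1,0.1,0.1],
  newtons=40,
)

```text
t: 29.68
tool_pos: [456.2, 305.4, 66.1]
tool_rot: [-0.139, 3.137, -0.002]
contact_force: [-0.5, -3.6, 5.7]
width: 29.3
grip_force: 40.6
```

Emit:
apply_moves(
  offset=[
    [25,0,0],
    [55,0,0],
    [66,0,0],
    [68,0,0],
    [70,0,0],
    [71,0,0],
    [72,0,0],
    [72,0,0],
  ],
  rotation=[
    [0,0,0],
    [0,0,0],
    [0,0,0],
    [0,0,0],
    [0,0,0],
    [0,0,0],
    [0,0,0],
    [0,0,0],
  ],
  grip=[0.1,0.1,0.1,0.1,0.1,0.1,0.1,0.1],
)

```text
t: 30.35
tool_pos: [387.4, 298.6, 66.1]
tool_rot: [-0.137, 3.131, -0.004]
contact_force: [8.0, -6.0, 1.8]
width: 29.0
grip_force: 43.3
```

Emit:
apply_moves(
  offset=[
    [1,0,0],
    [1,0,0],
    [2,0,0],
    [2,0,0],
  ],
  rotation=[
    [0,0,0],
    [0,0,0],
    [0,0,0],
    [0,0,0],
  ],
  grip=[0.1,0.1,0.1,0.1],
)

```text
t: 30.68
tool_pos: [387.6, 298.6, 66.1]
tool_rot: [-0.135, 3.127, -0.004]
contact_force: [14.0, -5.7, -1.9]
width: 29.4
grip_force: 42.8
```

```bash
python3 - <<'E'
from h import *
check('k5'); print(ctrl.read_state()['tool_pos'])
for n in 'st':
    N={'s':'side','t':'top'}[n]; P=cloud(N,np.load('pics/k5%s.npy'%n)); q=P[(np.hypot(P[...,0]-601,P[...,1]-320)<22)&(P[...,2]<300)]; print(N,len(q),np.percentile(q[:,2],[5,25,50,75,95]) if len(q) else '')
E
```

```text
top [([569.5666346480268, -41.46300912408669], 221)]
side [([571.1089097227921, -28.067157132138366], 135)]
[387.6 298.6  66.1]
side 0 
top 211 [207.1 208.5 209.6 210.9 212.5]
```

The column dropped to z = 210 mm, so it is seated in the nest. Release and go to the knotty blank.

Emit:
apply_moves(
  offset=[
    [-4,0,0],
    [-4,0,0],
    [-4,0,0],
    [-4,0,0],
    [-4,0,-30],
    [-4,0,-65],
    [-4,0,-95],
    [-4,0,-100],
  ],
  rotation=[
    [0,0,0],
    [0,0,0],
    [0,0,0],
    [0,0,0],
    [0,0,0],
    [0,0,3],
    [0,0,10],
    [0,0,17],
  ],
  grip=[0.1,0.8,0.8,0.8,0.8,1,1,1],
)

```text
t: 31.45
tool_pos: [388.1, 302.4, 170.4]
tool_rot: [0.334, 3.117, 0.011]
contact_force: [1.1, 0.6, 1.1]
width: 85.4
grip_force: 0.0
```

```bash
cat >> h.py <<'E'
def off(t):
    s=ctrl.read_state(); M=R.from_rotvec(s['tool_rot']).as_matrix(); print('tool',s['tool_pos'],'yaw_y',np.degrees(np.arctan2(M[1,1],M[0,1])),'off',M.T@(np.array(t)-s['tool_pos']))
E
python3 - <<'E'
from h import *
check('k6'); off([574.5,-38.5,100])
E
```

```text
top [([569.8615008372714, -41.02076385277186], 227)]
side [([570.3980361441348, -28.43115643242405], 131)]
tool [386.8 301.3 167. ] yaw_y 78.13585035598611 off [-253.4 -294.2   66.6]
```

Emit:
apply_moves(
  offset=[
    [-26,-29,0],
    [-52,-60,0],
    [-78,-90,0],
    [-104,-120,0],
    [-130,-150,10],
    [-156,-180,20],
    [-182,-210,30],
    [-207,-240,40],
  ],
  rotation=[
    [0,0,0],
    [0,0,0],
    [0,0,0],
    [0,0,0],
    [0,0,0],
    [0,0,0],
    [0,0,0],
    [0,0,0],
  ],
  grip=[1,1,1,1,1,1,1,1],
)

```text
t: 32.22
tool_pos: [538.2, 20.7, 122.7]
tool_rot: [-0.32, -3.123, 0.0]
contact_force: [0.7, 0.7, 0.9]
width: 85.1
grip_force: 0.0
```

Emit:
apply_moves(
  offset=[
    [-25,-28,10],
    [-40,-48,20],
    [-46,-54,26],
    [-46,-54,26],
    [-46,-54,26],
    [-46,-54,26],
  ],
  rotation=[
    [0,0,0],
    [0,0,0],
    [0,0,0],
    [0,0,0],
    [0,0,0],
    [0,0,0],
  ],
  grip=[1,1,1,1,1,1],
)

```text
t: 32.72
tool_pos: [571.8, -38.5, 98.7]
tool_rot: [-0.322, -3.124, -0.001]
contact_force: [0.3, 0.3, 0.5]
width: 85.2
grip_force: 0.0
```

```bash
python3 - <<'E'
from h import *
check('k7'); off([574.5,-38.5,-13])
E
```

```text
top []
side [([571.1884096416828, -34.06634515577807], 199)]
tool [572.4 -38.4  99.5] yaw_y 78.2491525909153 off [ -2.1   0.3 112.5]
```

Emit:
apply_moves(
  offset=[
    [-2,0,25],
    [-2,0,50],
    [-2,0,75],
    [-2,0,95],
    [-2,0,107],
    [-2,0,112],
    [-2,0,112],
    [-2,0,112],
  ],
  rotation=[
    [0,0,0],
    [0,0,0],
    [0,0,0],
    [0,0,0],
    [0,0,0],
    [0,0,0],
    [0,0,0],
    [0,0,0],
  ],
  grip=[1,1,1,1,1,1,1,1],
)

```text
t: 33.48
tool_pos: [575.2, -39.7, -12.1]
tool_rot: [0.324, 3.124, 0.0]
contact_force: [0.4, -1.6, 0.3]
width: 85.3
grip_force: 0.0
```

Emit:
apply_moves(
  offset=[
    [0,0,0],
    [0,0,0],
    [0,0,0],
    [0,0,0],
    [0,0,0],
    [0,0,0],
  ],
  rotation=[
    [0,0,0],
    [0,0,0],
    [0,0,0],
    [0,0,0],
    [0,0,0],
    [0,0,0],
  ],
  grip=[0.3,0.3,0.3,0.3,0.3,0.3],
  newtons=30,
)

```text
t: 33.98
tool_pos: [575.8, -40.5, -11.5]
tool_rot: [0.326, 3.122, 0.0]
contact_force: [-1.5, 0.1, 5.6]
width: 54.9
grip_force: 32.4
```

Emit:
apply_moves(
  offset=[
    [0,0,-20],
    [0,0,-60],
    [0,0,-100],
    [0,0,-140],
    [0,0,-180],
    [0,0,-215],
    [0,0,-235],
    [0,0,-235],
  ],
  rotation=[
    [0,0,0],
    [0,0,0],
    [0,0,0],
    [0,0,0],
    [0,0,0],
    [0,0,0],
    [0,0,0],
    [0,0,0],
  ],
  grip=[0.3,0.3,0.3,0.3,0.3,0.3,0.3,0.3],
)

```text
t: 34.65
tool_pos: [577.6, -40.7, 228.4]
tool_rot: [0.325, 3.113, 0.001]
contact_force: [0.8, 0.2, -0.4]
width: 55.0
grip_force: 32.1
```

```bash
cat >> h.py <<'E'
def tote(f,snapit=True):
    for n in('top','side'):
        if snapit: snap(n,f+n[0])
        P=cloud(n,np.load('pics/%s%s.npy'%(f,n[0]))).reshape(-1,3)
        q=P[(P[:,2]>57)&(P[:,2]<73)&(P[:,0]>340)&(P[:,0]<610)&(P[:,1]<-110)&(P[:,1]>-380)]; print(n,'tote',len(q),cv2.minAreaRect(q[:,:2].astype(np.float32)))
        q=P[(P[:,2]>172)&(P[:,2]<188)&(P[:,0]>340)&(P[:,0]<610)&(P[:,1]<-110)&(P[:,1]>-380)]
        if len(q)>20: print(n,'bar',len(q),q.mean(0),cv2.minAreaRect(q[:,:2].astype(np.float32)))
E
python3 - <<'E'
from h import *
np.set_printoptions(precision=1,suppress=True)
tote('k8')
c=np.array([476,-240]); th=np.radians(-12); ux=np.array([np.cos(th),np.sin(th)])
off([*(c+55*ux),222]); off([*(c-55*ux),222])
E
```

```text
top tote 566 ((475.8832092285156, -239.05947875976562), (128.5752716064453, 191.136962890625), 77.5001449584961)
top bar 366 [ 474.8 -243.3  181.2] ((474.0538330078125, -242.64593505859375), (136.92124938964844, 29.250364303588867), 78.28587341308594)
side tote 507 ((478.09344482421875, -236.20706176757812), (134.775390625, 196.915283203125), 76.32643127441406)
side bar 189 [ 479.3 -216.5  180.1] ((485.43572998046875, -223.3000030517578), (106.3415756225586, 34.78653335571289), 82.54586029052734)
tool [574.9 -40.5 222.6] yaw_y 78.07642470388438 off [   0.6 -215.7    0.5]
tool [574.9 -40.5 222.6] yaw_y 78.07642470388438 off [ 110.6 -215.6    0.3]
```

Emit:
apply_moves(
  offset=[
    [0,-36,0],
    [0,-75,0],
    [0,-114,0],
    [1,-150,0],
    [1,-182,0],
    [1,-204,0],
    [1,-215,0],
    [1,-215,0],
  ],
  rotation=[
    [0,0,0],
    [0,0,0],
    [0,0,0],
    [0,0,0],
    [0,0,0],
    [0,0,0],
    [0,0,0],
    [0,0,0],
  ],
  grip=[0.3,0.3,0.3,0.3,0.3,0.3,0.3,0.3],
)

```text
t: 35.42
tool_pos: [527.5, -252.3, 219.5]
tool_rot: [-0.331, -3.12, -0.002]
contact_force: [-0.1, 0.7, -1.4]
width: 55.1
grip_force: 32.3
```

Emit:
apply_moves(
  offset=[
    [0,0,0],
    [0,0,0],
    [0,0,0],
    [0,0,0],
  ],
  rotation=[
    [0,0,0],
    [0,0,0],
    [0,0,0],
    [0,0,0],
  ],
  grip=[0.3,0.3,0.3,0.3],
)

```text
t: 35.75
tool_pos: [529.7, -249.1, 221.9]
tool_rot: [0.322, 3.125, 0.0]
contact_force: [-0.3, 0.3, -1.8]
width: 54.8
grip_force: 32.3
```

```bash
python3 - <<'E'
from h import *
np.set_printoptions(precision=1,suppress=True)
tote('k9'); off([529,-250.5,72])
i=cv2.imread('pics/k9s.png')[110:280,270:420];j=cv2.imread('pics/k9t.png')[180:350,300:450]
cv2.imwrite('pics/c7.png',cv2.resize(np.hstack([i,j]),None,fx=2.6,fy=2.6,interpolation=cv2.INTER_CUBIC))
E
```

```text
top tote 270 ((476.4954833984375, -235.6114501953125), (121.31002807617188, 191.20645141601562), 77.24628448486328)
top bar 264 [ 479.7 -221.3  181. ] ((482.2658386230469, -225.20538330078125), (100.41276550292969, 26.818147659301758), 81.64848327636719)
side tote 566 ((477.681640625, -238.185302734375), (136.80870056152344, 195.3135223388672), 80.40972137451172)
side bar 273 [ 474.7 -238.   180.2] ((478.48980712890625, -237.90760803222656), (138.94607543945312, 34.168434143066406), 78.42682647705078)
tool [ 529.6 -249.4  222.1] yaw_y 78.18930664115477 off [  0.4  -1.2 150.1]
```

View pics/c7.png

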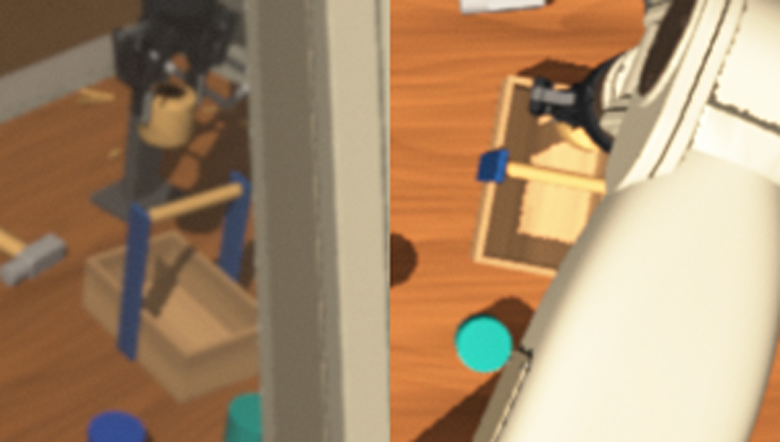

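The knotty blank (c7 (168,112)) is held over the far opening, clear of the bar. Lower and release.

Emit:
apply_moves(
  offset=[
    [0,-1,25],
    [0,-1,50],
    [0,-1,80],
    [0,-1,110],
    [0,-1,135],
    [0,-1,146],
    [0,-1,149],
    [0,-1,149],
  ],
  rotation=[
    [0,0,0],
    [0,0,0],
    [0,0,0],
    [0,0,0],
    [0,0,0],
    [0,0,0],
    [0,0,0],
    [0,0,0],
  ],
  grip=[0.3,0.3,0.3,0.3,0.3,0.3,0.3,0.3],
)

```text
t: 36.52
tool_pos: [529.0, -251.2, 72.7]
tool_rot: [-0.325, -3.124, -0.001]
contact_force: [-0.7, 0.5, -0.5]
width: 55.3
grip_force: 32.3
```

Emit:
apply_moves(
  offset=[
    [0,0,0],
    [0,0,0],
    [0,0,0],
    [0,0,0],
    [0,0,0],
    [0,0,0],
  ],
  rotation=[
    [0,0,0],
    [0,0,0],
    [0,0,0],
    [0,0,0],
    [0,0,0],
    [0,0,0],
  ],
  grip=[0.3,0.3,0.85,0.85,0.85,0.85],
)

```text
t: 37.02
tool_pos: [529.4, -251.8, 73.6]
tool_rot: [0.326, 3.123, -0.001]
contact_force: [0.2, 0.1, -0.5]
width: 72.3
grip_force: 0.0
```

Emit:
apply_moves(
  offset=[
    [0,0,-30],
    [0,0,-70],
    [0,0,-110],
    [0,0,-145],
    [0,0,-150],
    [0,0,-150],
    [0,0,-150],
    [0,0,-150],
  ],
  rotation=[
    [0,0,0],
    [0,0,0],
    [0,0,7],
    [0,0,14],
    [0,0,21],
    [0,0,28],
    [0,0,35],
    [0,0,42],
  ],
  grip=[0.85,0.85,0.85,0.85,0.85,0.85,0.85,0.85],
)

```text
t: 37.68
tool_pos: [529.2, -251.6, 223.6]
tool_rot: [1.432, 2.795, 0.0]
contact_force: [0.7, 0.6, -0.4]
width: 72.4
grip_force: 0.0
```

Emit:
apply_moves(
  offset=[
    [0,0,0],
    [0,0,0],
    [0,0,0],
    [0,0,0],
    [0,0,0],
    [0,0,0],
    [0,0,0],
    [0,0,0],
  ],
  rotation=[
    [0,0,7],
    [0,0,14],
    [0,0,21],
    [0,0,28],
    [0,0,35],
    [0,0,42],
    [0,0,48],
    [0,0,48],
  ],
  grip=[0.7,0.7,0.7,0.7,0.7,0.7,0.7,0.7],
)

```text
t: 38.35
tool_pos: [529.0, -251.6, 223.0]
tool_rot: [2.442, 1.977, 0.0]
contact_force: [0.3, 0.1, -0.9]
width: 59.8
grip_force: 0.0
```

```bash
python3 - <<'E'
from h import *
np.set_printoptions(precision=1,suppress=True)
tote('k10'); off([477.5,-239.5,230])
i=cv2.imread('pics/k10s.png')[110:280,270:420];j=cv2.imread('pics/k10t.png')[180:350,300:450]
cv2.imwrite('pics/c8.png',cv2.resize(np.hstack([i,j]),None,fx=2.6,fy=2.6,interpolation=cv2.INTER_CUBIC))
E
```

```text
top tote 316 ((476.155517578125, -237.34426879882812), (124.8044204711914, 190.8336181640625), 78.06548309326172)
top bar 197 [ 481.5 -211.9  181.3] ((482.6993713378906, -213.21734619140625), (76.23796081542969, 26.370315551757812), 79.91902923583984)
side tote 571 ((477.2015686035156, -237.72540283203125), (139.16244506835938, 197.223876953125), 78.07142639160156)
side bar 272 [ 474.7 -238.2  180.2] ((478.1719665527344, -238.8104248046875), (141.66851806640625, 33.86144256591797), 78.06570434570312)
tool [ 529.  -251.5  223. ] yaw_y -11.7618805968273 off [  1.3 -52.9  -7. ]
```

View pics/c8.png

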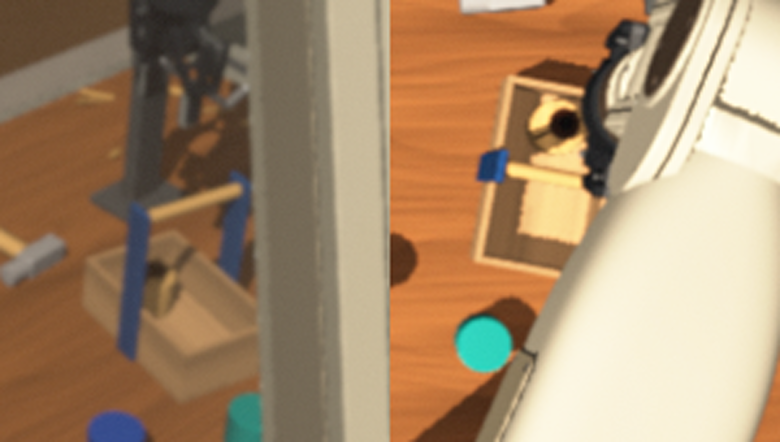

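The knotty blank stands in the far half of the tote (c8 (565,122)). Now grip the bar.

Emit:
apply_moves(
  offset=[
    [1,-20,0],
    [1,-40,0],
    [1,-52,0],
    [1,-53,20],
    [1,-53,50],
    [1,-53,75],
    [1,-53,93],
    [1,-53,99],
  ],
  rotation=[
    [0,0,0],
    [0,0,0],
    [0,0,0],
    [0,0,0],
    [0,0,0],
    [0,0,0],
    [0,0,0],
    [0,0,0],
  ],
  grip=[0.7,0.7,0.7,0.7,0.7,0.7,0.7,0.7],
)

```text
t: 39.12
tool_pos: [475.1, -238.6, 120.8]
tool_rot: [-2.434, -1.978, 0.004]
contact_force: [0.1, 0.3, -1.3]
width: 59.7
grip_force: 0.0
```

Emit:
apply_moves(
  offset=[
    [0,0,0],
    [0,0,0],
    [0,0,0],
    [0,0,0],
    [0,0,0],
    [0,0,0],
    [0,0,0],
    [0,0,0],
  ],
  rotation=[
    [0,0,0],
    [0,0,0],
    [0,0,0],
    [0,0,0],
    [0,0,0],
    [0,0,0],
    [0,0,0],
    [0,0,0],
  ],
  grip=[0,0,0,0,0,0,0,0],
  newtons=80,
)

```text
t: 39.78
tool_pos: [477.6, -240.0, 125.4]
tool_rot: [2.439, 1.978, 0.001]
contact_force: [-2.7, -0.2, 5.7]
width: 11.5
grip_force: 78.0
```

Emit:
apply_moves(
  offset=[
    [0,0,-5],
    [0,0,-12],
    [0,0,-25],
    [0,0,-40],
    [0,0,-60],
    [0,0,-80],
    [0,0,-95],
    [0,0,-100],
  ],
  rotation=[
    [0,0,0],
    [0,0,0],
    [0,0,0],
    [0,0,0],
    [0,0,0],
    [0,0,0],
    [0,0,0],
    [0,0,0],
  ],
  grip=[0,0,0,0,0,0,0,0],
)

```text
t: 40.45
tool_pos: [478.6, -240.1, 226.5]
tool_rot: [2.437, 1.977, 0.003]
contact_force: [0.9, -0.6, -5.0]
width: 11.3
grip_force: 78.1
```

```bash
python3 - <<'E'
from h import *
np.set_printoptions(precision=1,suppress=True)
snap('side','s11');snap('top','t11'); off([553,-407,236])
s=ctrl.read_state(); print(s['width'],s['grip_force'],s['contact_force'],s['wrist_torque'],s['q'])
i=cv2.imread('pics/s11.png')[60:280,260:430];j=cv2.imread('pics/t11.png')[140:360,320:490]
cv2.imwrite('pics/c9.png',cv2.resize(np.hstack([i,j]),None,fx=2.3,fy=2.3,interpolation=cv2.INTER_CUBIC))
P=cloud('side',np.load('pics/s11.npy')).reshape(-1,3); h=cv2.cvtColor(cv2.imread('pics/s11.png'),cv2.COLOR_BGR2HSV).reshape(-1,3)
q=P[(h[:,0]>8)&(h[:,0]<28)&(h[:,1]>90)&(P[:,2]>230)&(P[:,2]<330)&(P[:,0]>400)&(P[:,0]<560)&(P[:,1]<-150)&(P[:,1]>-330)]; print(len(q),q.mean(0),np.percentile(q[:,2],[5,50,95]))
E
```

```text
tool [ 478.  -239.9  224.7] yaw_y -11.90836475077269 off [-148.1  107.9  -11.1]
11.518802389500694 78.22356820106506 [-0.4 -0.6 -5.7] [-0.  0. -0.] [-0.5  0.3  0.1  1.4  0.   1.3]
178 [ 475.5 -238.5  280.9] [261.1 280.7 306.8]
```

View pics/c9.png

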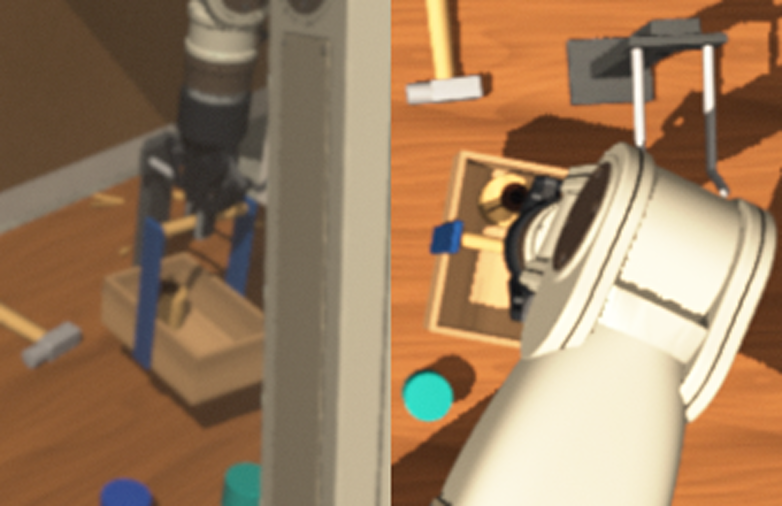

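The tote is lifted level with the blank inside (c9 (515,195)). Next: move to y = -407 in front of the prongs, turning to the hanger's yaw.

Emit:
apply_moves(
  offset=[
    [-15,2,-4],
    [-38,6,-8],
    [-65,10,-12],
    [-92,15,-12],
    [-120,19,-12],
    [-145,23,-12],
    [-160,26,-12],
    [-165,27,-12],
  ],
  rotation=[
    [0,0,-1],
    [0,0,-3],
    [0,0,-5],
    [0,0,-7],
    [0,0,-9],
    [0,0,-11],
    [0,0,-13],
    [0,0,-13],
  ],
  grip=[0,0,0,0,0,0,0,0],
)

```text
t: 41.22
tool_pos: [468.4, -409.0, 232.9]
tool_rot: [-2.2, -2.238, 0.002]
contact_force: [0.1, -0.1, -4.9]
width: 11.6
grip_force: 78.3
```

Emit:
apply_moves(
  offset=[
    [0,0,0],
    [0,0,0],
    [0,0,0],
    [0,0,0],
    [0,0,0],
    [0,0,0],
  ],
  rotation=[
    [0,0,0],
    [0,0,0],
    [0,0,0],
    [0,0,0],
    [0,0,0],
    [0,0,0],
  ],
  grip=[0,0,0,0,0,0],
)

```text
t: 41.72
tool_pos: [470.0, -405.9, 236.3]
tool_rot: [2.199, 2.243, 0.0]
contact_force: [-0.1, -0.4, -5.2]
width: 11.9
grip_force: 78.3
```

```bash
python3 - <<'E'
from h import *
np.set_printoptions(precision=1,suppress=True)
snap('side','s12');snap('top','t12'); off([556,-407,237])
i=cv2.imread('pics/s12.png')[60:280,270:440];j=cv2.imread('pics/t12.png')[130:350,350:520]
cv2.imwrite('pics/c10.png',cv2.resize(np.hstack([i,j]),None,fx=2.3,fy=2.3,interpolation=cv2.INTER_CUBIC))
for n in('side','top'):
    P=cloud(n,np.load('pics/%s12.npy'%n[0])).reshape(-1,3); h=cv2.cvtColor(cv2.imread('pics/%s12.png'%n[0]),cv2.COLOR_BGR2HSV).reshape(-1,3)
    q=P[(h[:,0]>105)&(h[:,0]<125)&(h[:,1]>120)&(P[:,2]>110)&(P[:,2]<320)&(P[:,0]>380)&(P[:,0]<600)&(P[:,1]<-300)&(P[:,1]>-500)]
    for s in(q[q[:,1]>-407],q[q[:,1]<-407]):
        if len(s)>5: print(n,'upright',len(s),s.mean(0),s.min(0),s.max(0))
    q=P[(h[:,0]>8)&(h[:,0]<28)&(h[:,1]>80)&(P[:,2]>265)&(P[:,2]<310)&(P[:,0]>420)&(P[:,0]<540)&(P[:,1]<-330)&(P[:,1]>-480)]
    if len(q)>5: print(n,'bar',len(q),q.mean(0),np.polyfit(q[:,1],q[:,0],1),np.percentile(q[:,2],[5,50,95]))
E
```

```text
tool [ 469.9 -406.2  236.3] yaw_y 1.1201419808333535 off [-2.5 86.1 -0.7]
top upright 272 [ 467.2 -340.   229.9] [ 454.5 -345.6  124.7] [ 480.8 -337.3  302.3]
top bar 211 [ 469.1 -381.5  291.6] [ -0. 456.] [284.3 291.8 298. ]
```

View pics/c10.png

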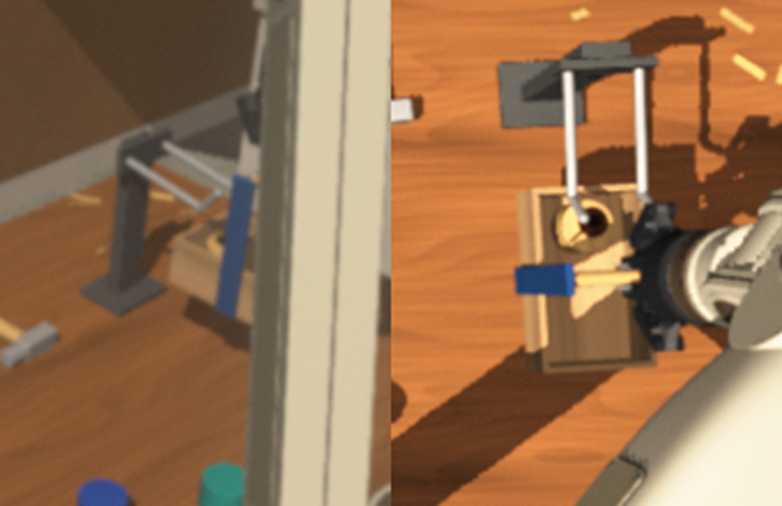

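Emit:
apply_moves(
  offset=[
    [-3,10,0],
    [-5,25,0],
    [-5,42,0],
    [-5,58,0],
    [-5,72,0],
    [-5,81,0],
    [-5,86,0],
    [-5,86,0],
  ],
  rotation=[
    [0,0,0],
    [0,0,0],
    [0,0,0],
    [0,0,0],
    [0,0,0],
    [0,0,0],
    [0,0,0],
    [0,0,0],
  ],
  grip=[0,0,0,0,0,0,0,0],
)

```text
t: 42.48
tool_pos: [556.8, -409.5, 235.2]
tool_rot: [-2.199, -2.243, -0.0]
contact_force: [-0.6, 0.9, -5.9]
width: 11.6
grip_force: 78.3
```

Emit:
apply_moves(
  offset=[
    [0,0,0],
    [0,0,0],
    [0,0,5],
    [0,0,12],
    [0,0,20],
    [0,0,28],
    [0,0,34],
    [0,0,38],
  ],
  rotation=[
    [0,0,0],
    [0,0,0],
    [0,0,0],
    [0,0,0],
    [0,0,0],
    [0,0,0],
    [0,0,0],
    [0,0,0],
  ],
  grip=[0,0,0,0,0,0,0,0],
)

```text
t: 43.15
tool_pos: [555.0, -409.6, 196.1]
tool_rot: [-2.199, -2.24, 0.001]
contact_force: [0.4, 0.2, -5.6]
width: 11.2
grip_force: 78.1
```

Emit:
apply_moves(
  offset=[
    [0,0,4],
    [0,0,8],
    [0,0,12],
    [0,0,16],
    [0,0,19],
    [0,0,21],
    [0,0,21],
    [0,0,21],
  ],
  rotation=[
    [0,0,0],
    [0,0,0],
    [0,0,0],
    [0,0,0],
    [0,0,0],
    [0,0,0],
    [0,0,0],
    [0,0,0],
  ],
  grip=[0,0,0,0,0,0,0,0],
)

```text
t: 43.82
tool_pos: [555.8, -410.0, 177.0]
tool_rot: [2.2, 2.242, 0.0]
contact_force: [0.7, 0.6, -4.9]
width: 11.5
grip_force: 78.2
```

Still carrying the full weight. Ease down a little more.

Emit:
apply_moves(
  offset=[
    [0,0,1],
    [0,0,2],
    [0,0,3],
    [0,0,4],
    [0,0,4],
    [0,0,4],
  ],
  rotation=[
    [0,0,0],
    [0,0,0],
    [0,0,0],
    [0,0,0],
    [0,0,0],
    [0,0,0],
  ],
  grip=[0,0,0,0,0,0],
)

```text
t: 44.32
tool_pos: [556.2, -410.3, 176.0]
tool_rot: [2.198, 2.24, 0.001]
contact_force: [-2.1, 2.5, 6.8]
width: 11.4
grip_force: 79.7
```

```bash
python3 - <<'E'
from h import *
np.set_printoptions(precision=1,suppress=True)
snap('side','s13');snap('top','t13'); off([556,-407,175])
i=cv2.imread('pics/s13.png')[60:280,290:460];j=cv2.imread('pics/t13.png')[110:330,350:520]
cv2.imwrite('pics/c11.png',cv2.resize(np.hstack([i,j]),None,fx=2.3,fy=2.3,interpolation=cv2.INTER_CUBIC))
P=cloud('top',np.load('pics/t13.npy')).reshape(-1,3); h=cv2.cvtColor(cv2.imread('pics/t13.png'),cv2.COLOR_BGR2HSV).reshape(-1,3)
q=P[(h[:,0]>8)&(h[:,0]<28)&(h[:,1]>80)&(P[:,2]>205)&(P[:,2]<250)&(P[:,0]>500)&(P[:,0]<600)&(P[:,1]<-330)&(P[:,1]>-480)]
if len(q)>5: print('bar',len(q),q.mean(0),np.percentile(q[:,2],[5,50,95]))
q=P[(h[:,0]>105)&(h[:,0]<125)&(h[:,1]>120)&(P[:,2]>60)&(P[:,2]<320)&(P[:,0]>480)&(P[:,0]<620)&(P[:,1]<-300)&(P[:,1]>-500)]; print(q.mean(0),q.min(0),q.max(0))
E
```

```text
tool [ 556.2 -410.3  176. ] yaw_y 1.0827541436809955 off [ 3.3 -0.1  0.9]
bar 194 [ 552.7 -385.2  230.5] [218.9 231.1 235.9]
[ 552.6 -344.6  171.3] [ 539.4 -350.5   64. ] [ 567.8 -342.2  244.1]
```

View pics/c11.png

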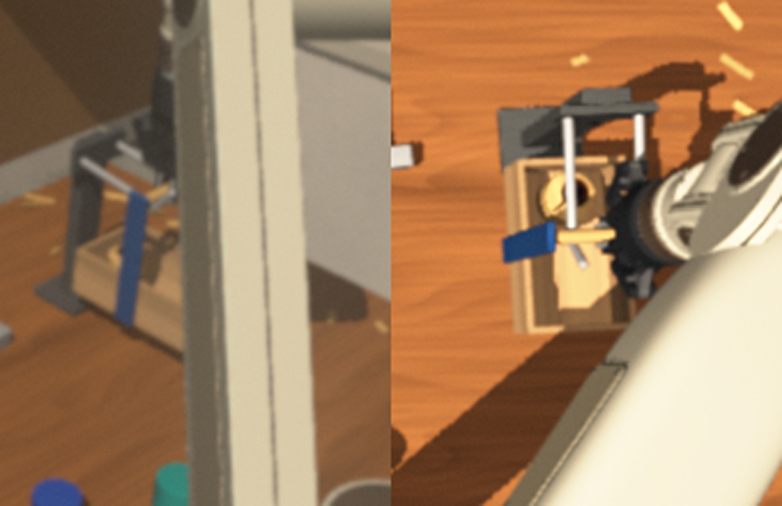

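The bar lies over both prongs, behind the upturned tips (c11 (585,237)), and the load has come off the wrist. Release and rise.

Emit:
apply_moves(
  offset=[
    [0,0,-1],
    [0,0,-2],
    [0,0,-2],
    [0,0,-2],
    [0,0,-2],
    [0,0,-2],
    [0,0,-2],
    [0,0,-2],
  ],
  rotation=[
    [0,0,0],
    [0,0,0],
    [0,0,0],
    [0,0,0],
    [0,0,0],
    [0,0,0],
    [0,0,0],
    [0,0,0],
  ],
  grip=[0,0,0.15,0.2,0.3,0.5,0.5,0.5],
  newtons=20,
)

```text
t: 45.08
tool_pos: [555.8, -410.0, 174.6]
tool_rot: [-2.2, -2.242, 0.0]
contact_force: [0.2, -0.0, -0.6]
width: 42.7
grip_force: 0.0
```

Emit:
apply_moves(
  offset=[
    [0,0,-8],
    [0,0,-20],
    [0,0,-40],
    [0,0,-65],
    [0,0,-95],
    [0,0,-125],
    [0,0,-140],
    [0,0,-140],
  ],
  rotation=[
    [0,0,0],
    [0,0,0],
    [0,0,0],
    [0,0,0],
    [0,0,0],
    [0,0,0],
    [0,0,0],
    [0,0,0],
  ],
  grip=[0.5,0.5,0.5,0.5,0.5,0.5,0.5,0.5],
)

```text
t: 45.75
tool_pos: [556.9, -410.8, 320.7]
tool_rot: [2.194, 2.236, 0.002]
contact_force: [0.1, -0.2, 0.9]
width: 42.6
grip_force: 0.0
```

Emit:
apply_moves(
  offset=[
    [20,-30,0],
    [40,-65,0],
    [70,-100,0],
    [100,-130,0],
    [130,-160,0],
    [160,-190,0],
    [170,-200,0],
    [170,-200,0],
  ],
  rotation=[
    [0,0,0],
    [0,0,0],
    [0,0,0],
    [0,0,0],
    [0,0,0],
    [0,0,0],
    [0,0,0],
    [0,0,0],
  ],
  grip=[0.5,0.5,0.5,0.5,0.5,0.5,0.5,0.5],
)

```text
t: 46.42
tool_pos: [347.9, -239.9, 315.4]
tool_rot: [-2.198, -2.242, 0.0]
contact_force: [-0.9, 0.2, 0.1]
width: 42.6
grip_force: 0.0
```

```bash
python3 - <<'E'
from h import *
snap('side','s14');snap('top','t14'); print(ctrl.read_state()['tool_pos'])
i=cv2.imread('pics/s14.png')[90:360,60:460];j=cv2.imread('pics/t14.png')[90:360,60:520]
cv2.imwrite('pics/c12.png',np.vstack([cv2.resize(i,(430,290)),cv2.resize(j,(430,252))]) if 0 else cv2.resize(j,None,fx=1.7,fy=1.7))
P=cloud('top',np.load('pics/t14.npy')); q=P[(np.hypot(P[...,0]-601,P[...,1]-320)<22)&(P[...,2]<300)]; print(np.percentile(q[:,2],[5,50,95]))
h=cv2.cvtColor(cv2.imread('pics/t14.png'),cv2.COLOR_BGR2HSV)
m=((h[...,0]<6)|(h[...,0]>174))&(h[...,1]>170)&(P[...,2]>80)&(P[...,2]<150)&(P[...,0]<480)&(P[...,1]>250); print(P[m].mean(0))
E
```

```text
[ 351.987129   -243.2806842   315.30835174]
[206.733675   209.55347424 212.54763086]
[388.11729148 293.34765175 123.24773124]
```

View pics/c12.png

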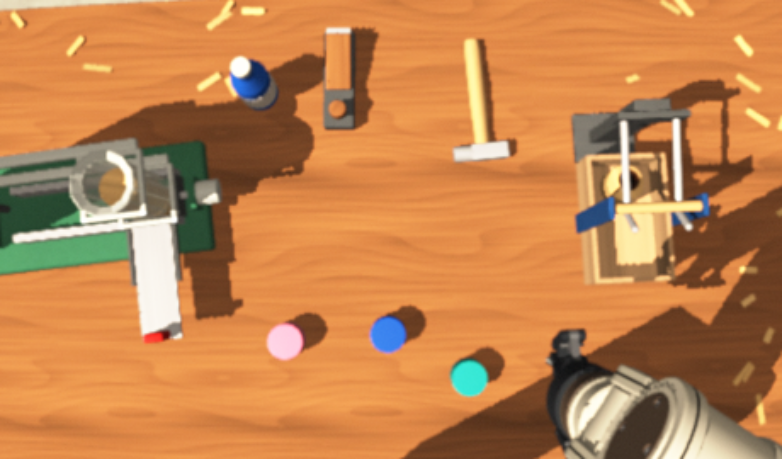

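The final view shows the tote hanging over both prongs with the knotty blank in it (625,180). The column is at nest height, the gate is out, and the bystanders and coloured blanks have not been moved. Let it settle, then hand in.

Emit:
apply_moves(
  offset=[
    [0,0,0],
    [0,0,0],
    [0,0,0],
    [0,0,0],
    [0,0,0],
    [0,0,0],
    [0,0,0],
    [0,0,0],
  ],
  rotation=[
    [0,0,0],
    [0,0,0],
    [0,0,0],
    [0,0,0],
    [0,0,0],
    [0,0,0],
    [0,0,0],
    [0,0,0],
  ],
  grip=[0.5,0.5,0.5,0.5,0.5,0.5,0.5,0.5],
)

```text
t: 47.18
tool_pos: [352.7, -243.9, 314.8]
tool_rot: [-2.2, -2.242, 0.0]
contact_force: [-1.1, 0.4, -0.4]
width: 42.6
grip_force: 0.0
```

Emit:
apply_moves(
  offset=[
    [0,0,0],
    [0,0,0],
    [0,0,0],
    [0,0,0],
    [0,0,0],
    [0,0,0],
    [0,0,0],
    [0,0,0],
  ],
  rotation=[
    [0,0,0],
    [0,0,0],
    [0,0,0],
    [0,0,0],
    [0,0,0],
    [0,0,0],
    [0,0,0],
    [0,0,0],
  ],
  grip=[0.5,0.5,0.5,0.5,0.5,0.5,0.5,0.5],
)

```text
t: 47.85
tool_pos: [352.6, -243.8, 314.9]
tool_rot: [-2.2, -2.242, -0.0]
contact_force: [0.5, 0.5, -0.6]
width: 42.7
grip_force: 0.0
```

```bash
python3 - <<'E'
from h import *
print(job.hand_in())
E
```

```text
the job is handed in; nothing more can be done
None
```

Job handed in at about 48 s, with no verdict returned: the four sound blanks are down in the feed nest with the gate fully out, and the tote hangs over both prongs with the one knotty blank in it.

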